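# Rescue the pipette bulb from the wash basket

### The arm

A 6-joint arm with a two-finger parallel gripper is mounted at the origin on the work surface; the furniture and walls round the work are solid. World frame = base frame: x ahead of the robot, y to its left, z up, the work surface at z = 0. Lengths are in m, angles in rad, forces in N, time in s.
With the tool pointing down it reaches from about 0.35 to 0.975 m from the base axis. Payload 4.9 kg.
Tool frame: the origin (TCP) lies midway between the tips of the shut fingers; the grasp point (between the pads) lies 19 mm behind it; x points along the fingers, y is the direction in which the jaws open and shut, and the axes are right-handed (so a half turn about x gives the same grasp; the last joint's range is limited). The gripper opens to 85 mm and grips with 20 to 120 N. Pads are 22 mm wide; open, the fingers measure 114 mm over their backs; the gripper's body (76 mm by 85 mm) begins 54 mm behind the grasp point. The pads swing forward as they close: fully open they stand 13 mm farther back than shut.
Start: joints at [1.011, 0.053, 1.613, -0, 1.476, -0.119], TCP at [0.267, 0.565, 0.231] pointing down, gripper open.
Joint ranges: [-3.01, 3.01], [-1.01, 2.22], [0.06, 2.58], [-1.02, 4.17], [0.09, 2.62], [-3.14, 3.14]. Speed limits (rad/s): [2.57, 2.57, 3.14, 3.14, 3.14, 3.14].

### API

Orientations are given as a unit quaternion [w, x, y, z].
In Python, from plant import manip gives the robot as it stands.
- The arm moves only by the tool send_rows, never from a script. Its argument "motion" is a list that holds one entry, the list of rows, each a list of 6 numbers: the shift along the world's x, y, z in cm, then the turn, a rotation vector about the world's x, y, z in rad. A call has 1 to 12 rows; each row shifts and turns the commanded pose from where the row before left it; what a row does not reach is not made up. A row lasts 1/12 s, in which the tool goes at most 41.7 mm and 7.16 degrees, less where a joint would pass 70% of its speed; a pose out of reach is approached as far as the arm can. A call with a gripper value outside its range is refused whole. "fingers" is the closure, from 0 (fully open) to 1 (shut), set as the call begins (left out, the last holds). The fingers move at their own pace and stop on an object; the grip force is fixed at half the most. Time passes only in rows, so rows that do not move let the fingers close. It gives the time, the measured TCP pose, the force and the opening at its end, in the units of the state.
- manip.state(): the state, without advancing time (a new reading comes with each control period).
- manip.grab_frame(name): name is "scene" or "side" or "wrist"; returns the picture (420x560x3 uint8, red, green, blue); there is no depth.
- manip.calibration(name): a dict with "mtx" (3x3 intrinsics, pixels), "cam_to_world" (4x4, takes a point from camera to world coordinates); the wrist camera has in their place "hand_eye" (4x4, takes a point from camera to tool coordinates, whose origin is the TCP and whose axes are the tool frame's). Camera axes: x right, y up, looking along -z (the intrinsics and any distortion apply to the point x, -y, -z); pixel columns grow to the right and rows downward; lengths in m; the calibration is good to about 2 mm. A picture is of the moment at which its call begins: read the wrist's pose just before it. calibration takes no time and is no camera call.
- manip.job_done(): hands the job in, once; it reports no verdict.
Trained networks look in the newest picture that a camera, given by its name, has taken for a name from the list of things; names that differ only in an ending like _2 or _b are one class to them, and where a whole thing is asked for, a point or a joint stands for the part that bears it (a point fixed in the world has none). Each returns a list of dicts, best first, with "confidence" (0 to 1); they miss things now and then, are a little off and sometimes report something else, mostly with a low value. They report only what shows in the picture. A call takes as long as a camera call.
- manip.boxes_of(query, camera): "centre" ([x, y, z] in m, in the coordinates of the camera as it stood for that picture, good to about 4 mm: the middle of the surface that is visible of it).
- manip.trace(query, camera): "region" (420x560 bool, what is visible of it).
- manip.landmark_of(query, camera): "centre" ([x, y, z] in m, in the coordinates of the camera as it stood for that picture, good to about 4 mm: a listed point, or the origin of a listed thing).
The state is a dict: "time": time; "joint_pos": joint angles; "joint_vel": joint speeds; "joint_efforts": joint torques, N m; "tool_pos": TCP position; "tool_rot": TCP orientation; "contact_force": force on the tool from outside, world axes, zero at the start; "ft_torque": the same for the moment, N m; "gripper_width": opening from 0.0 (shut) to 1.0 (fully open).
Only numpy, scipy, OpenCV 4.12 (cv2) and the standard library are available. Lean on these libraries where they do the work, as an engineer would, in place of code of your own. Each camera call takes 0.05 s, during which the arm holds its last target.

### The job

A red rubber pipette bulb has got into the wire wash basket among the cups and the funnel and must not go through the washer. Take it out and lay it right down in its cut-out in whichever of the two lidded cases is empty (lift the lid to see; the other holds a spare bulb), and leave both cases fully shut. The cups may be shifted, but they and the funnel must be left standing inside the basket, never tip the funnel over, and leave the milk bottles where they stand.

Things in the scene. Friction and masses are not known exactly. Their poses are not given: they have to be found in the camera images.
- bulb_mid (a point): red rubber pipette bulb, 97 long, 59 wide, 60 high, lying on its side, 48 g, loose; grip it across the fat end. The point is the centre of the fat end (59 wide), 31 above its underside. Own y runs level from neck to fat end, z up; the fat end reaches 28 to +y of the point, the drooping neck (20 wide) 68 to -y. A cup stands within 10 of the fat end: no room for a finger there.
- cup_1_mid (a point): lilac tapered sample cup with a dark rim, open and empty, 64 high, 49 across the rim, 36 across the foot, standing upright, 18 g; loose. The point is on its axis, half-way up (32 above its foot).
- cup_2_mid (a point): lilac tapered sample cup with a dark rim, open and empty, 64 high, 49 across the rim, 36 across the foot, standing upright, 18 g; loose. The point is on its axis, half-way up (32 above its foot).
- cup_3_mid (a point): lilac tapered sample cup with a dark rim, open and empty, 64 high, 49 across the rim, 36 across the foot, standing upright, 18 g; loose. The point is on its axis, half-way up (32 above its foot).
- cup_4_mid (a point): lilac tapered sample cup with a dark rim, open and empty, 64 high, 49 across the rim, 36 across the foot, standing upright, 18 g; loose. The point is on its axis, half-way up (32 above its foot).
- funnel_mid (a point): clear glass funnel standing on its rim, stem up: 69 across at the foot, tapering to a thin stem, 90 high, 60 g; loose. The point is on its axis, half-way up (45).
- basket: steel wire wash basket, fixed, open on top. Origin at the centre of its underside; inside 310 along its own x, 236 along its own y; inner floor 6 and rim 56 above the worktop; wires and walls about 4 thick. The bulb lies toward one x end, the funnel toward the other.
- case_a: light grey lidded case with dark base, fixed: the EMPTY one, where the bulb belongs; like the other when shut; origin at the centre of its underside, x from the front (handle) to the rear (hinge), y along the hinge, z up. Base 112 deep (x), 126 wide (y), rim 26 above the worktop; shut lid's top at 76. A foam insert fills the base up to 24 above the worktop.
- case_a_nest (a point): where the centre of the bulb's fat end comes to lie in the empty case (41 above the worktop, 20 to +y of the case's origin); axes as the case. The foam has a 14 deep cut-out in the bulb's outline, 3 play all round, pale floor 10 above the worktop: the bulb lies in it along the case's y, fat end to +y, neck to -y; the shut lid clears it by 3 only when right down.
- case_a_lid (a joint): lid angle of the empty case: 0 shut, 1.9 fully open (leaning back beyond upright). A stiff friction hinge of about 0.15 N m: the lid stays where it is left and must be moved all the way.
- case_a_hinge (a point): middle of the hinge line of the empty case (56 behind the case's origin, 26 above the worktop); the hinge runs along the case's y.
- case_a_handle (a point): centre of the T handle on the lid's front: a round bar 14 thick, 36 long, parallel to the hinge, 28 in front of the lid's front face, on a 14 wide stalk. Lid shut: 84 in front of the case's origin, 56 above the worktop (140 in front of and 30 above the hinge line, about which it swings). Held by the two ends of the bar, it turns in the grip.
- case_b: light grey lidded case, same as the other outside, fixed to the worktop: FULL, a spare bulb is fixed in it; origin at the centre of its underside, x from the front (handle) to the rear (hinge), y along the hinge, z up. Base 112 deep (x), 126 wide (y), rim 26 above the worktop; shut lid's top at 76. A foam insert fills the base up to 24 above the worktop.
- case_b_lid (a joint): lid angle of the full case: 0 shut, 1.9 fully open; same stiff hinge.
- case_b_handle (a point): centre of the T handle on the lid of the full case, placed as on the other.
- bottle_1_mid (a point): glass milk sample bottle with a white cap, 74 across, 136 high, standing loose; leave it alone. The point is on its axis, half-way up (68).
- bottle_2_mid (a point): glass milk sample bottle with a white cap, 74 across, 136 high, standing loose; leave it alone. The point is on its axis, half-way up (68).

How it is judged:
At the end, for the whole second after the job is handed in: The bulb lies right down in the cut-out of the case that was empty (fat end within 10 mm of its place, no more than 8 mm high, along the cut-out within 0.25 rad) and is at rest; both lids are shut (within 0.06 rad); the four cups and the funnel stand upright (within 0.25 rad) inside the basket (horizontal distance between bulb_mid and case_a_nest below 0.01 m and z of bulb_mid in the frame of case_a_nest below 0.008 m and angle between the y axis of bulb_mid and the y axis of case_a, either way round below 0.25 rad and value of joint each of case_a_lid, case_b_lid below 0.06 rad and linear speed of bulb below 0.02 m/s and x of cup_1_mid in the frame of basket between -0.145 and 0.145 m and y of cup_1_mid in the frame of basket between -0.11 and 0.11 m and height (world z) of each of cup_1_mid, cup_2_mid, cup_3_mid, cup_4_mid, funnel_mid below 0.065 m and angle between each of cup_1_mid, cup_2_mid, cup_3_mid, cup_4_mid, funnel_mid's own z axis and vertical below 0.25 rad and x of cup_2_mid in the frame of basket between -0.145 and 0.145 m and y of cup_2_mid in the frame of basket between -0.11 and 0.11 m and x of cup_3_mid in the frame of basket between -0.145 and 0.145 m and y of cup_3_mid in the frame of basket between -0.11 and 0.11 m and x of cup_4_mid in the frame of basket between -0.145 and 0.145 m and y of cup_4_mid in the frame of basket between -0.11 and 0.11 m and x of funnel_mid in the frame of basket between -0.145 and 0.145 m and y of funnel_mid in the frame of basket between -0.11 and 0.11 m); the robot touches nothing.
It fails at once if the funnel is tipped over (angle between funnel_mid's own z axis and vertical above 0.6 rad).
It fails at once if a milk bottle is shifted by more than 30 mm or tipped (distance of bottle_1_mid from where it was at the start of the episode above 0.03 m or angle between bottle_1_mid's own z axis and vertical above 0.4 rad).
It fails at once if a milk bottle is shifted by more than 30 mm or tipped (distance of bottle_2_mid from where it was at the start of the episode above 0.03 m or angle between bottle_2_mid's own z axis and vertical above 0.4 rad).
It also fails if it takes over 72 s, if anything falls off the work surface, if the arm or the gripper's body presses on something with over 40 N, if the wrist force passes 120 N, or if a joint passes its speed limit or range.

## Working session

There is one attempt and no reset: what is moved stays moved. The work goes in short steps, Python scripts to look and compute and a tool call to move; the robot and the scene stay as the last step left them, time stands still between calls to the robot, and variables do not carry over. Pictures are saved under pics/ and viewed, and the job is handed in when it is done.

Besides the shell and the picture viewer there is one more tool, called in YAML: its name, and indented under it one key for each argument. send_rows: Moves the arm, as the interface text tells. Its arguments: {"type":"object","properties":{"motion":{"type":"array","items":{"type":"array","items":{"type":"array","items":{"type":"number"}}}},"fingers":{"type":"number"}},"required":["motion"]}

```bash
mkdir -p pics; ls; python3 - <<'E'
from plant import manip
import cv2,numpy as np
s=manip.state();print(s)
for n in ["scene","side","wrist"]:
    f=manip.grab_frame(n);cv2.imwrite(f"pics/{n}0.png",f[:,:,::-1])
    c=manip.calibration(n);print(n,{k:np.round(v,4).tolist() if not isinstance(v,str) else v for k,v in c.items()})
E
```

```text
pics
{'time': 0.0, 'joint_pos': array([ 1.01097964e+00,  5.33568202e-02,  1.61428044e+00, -3.02877327e-05,
        1.47600347e+00, -1.19031285e-01]), 'joint_vel': array([-2.14909865e-03,  5.92169944e-04, -1.45763097e-03, -1.14949639e-03,
        5.59515162e-05,  4.25323472e-04]), 'joint_efforts': array([ 4.38031439e-04, -3.93690491e+01, -3.70175207e+01, -8.25811594e-05,
        7.19795848e-03,  1.47095068e-05]), 'tool_pos': array([0.26635005, 0.56472035, 0.23007114]), 'tool_rot': array([ 0.68977188,  0.1538952 ,  0.69023395, -0.15526788]), 'contact_force': array([ 0.11120542, -0.83301635,  0.45096928]), 'ft_torque': array([-0.02612006, -0.06238964, -0.00034265]), 'gripper_width': 0.9984179411638454}
scene {'mtx': [[408.6264, 0.0, 280.3289], [0.0, 408.6264, 209.2375], [0.0, 0.0, 1.0]], 'cam_to_world': [[-0.7793, 0.3162, -0.541, 0.0484], [-0.6267, -0.396, 0.6712, 0.497], [-0.002, 0.8621, 0.5068, 0.4861], [0.0, 0.0, 0.0, 1.0]]}
side {'mtx': [[491.0663, 0.0, 285.4755], [0.0, 491.0663, 212.3386], [0.0, 0.0, 1.0]], 'cam_to_world': [[0.3099, 0.8177, -0.4852, -0.0723], [-0.9508, 0.2646, -0.1614, -0.2535], [-0.0036, 0.5113, 0.8594, 1.1056], [0.0, 0.0, 0.0, 1.0]]}
wrist {'mtx': [[336.2313, 0.0, 277.5437], [0.0, 336.2313, 210.1483], [0.0, 0.0, 1.0]], 'hand_eye': [[-0.0002, 0.2584, -0.966, -0.1422], [1.0, -0.0005, -0.0004, 0.0005], [-0.0006, -0.966, -0.2584, -0.066], [0.0, 0.0, 0.0, 1.0]]}
```

View pics/scene0.png

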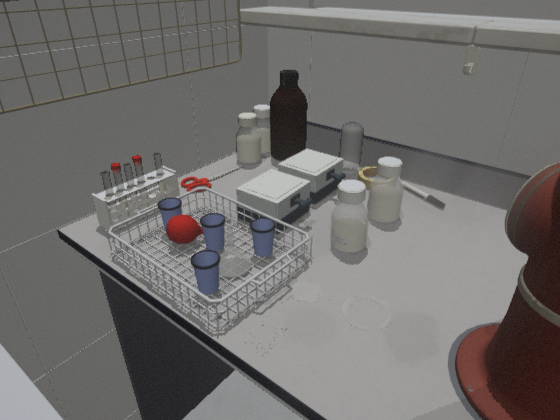

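View pics/side0.png

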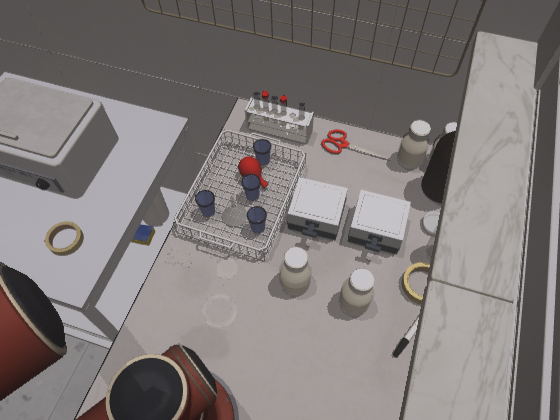

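View pics/wrist0.png

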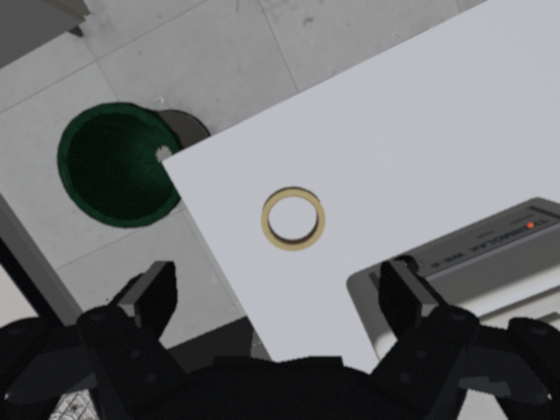

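The scene shows the basket with the bulb at (183,229), four cups, and the faint funnel near (235,262). The cases are at (275,198) and (312,175), and two milk bottles stand in front of them at (350,215) and (385,190). In the side view the two cases are at (318,208) and (380,220), and the bulb is at (250,168).

```bash
cat > h.py <<'E'
from plant import manip
import cv2,numpy as np
from scipy.spatial.transform import Rotation as R
def q2R(q): return R.from_quat([q[1],q[2],q[3],q[0]])
def T_of(cam,s=None):
    c=manip.calibration(cam)
    if cam!="wrist": return c["cam_to_world"]
    T=np.eye(4);T[:3,:3]=q2R(s["tool_rot"]).as_matrix();T[:3,3]=s["tool_pos"]
    return T@c["hand_eye"]
def lm(q,cam,s=None,f="landmark_of"):
    T=T_of(cam,s)
    return [(round(float(d["confidence"]),2),np.round((T@np.r_[d["centre"],1])[:3],4).tolist()) for d in getattr(manip,f)(q,cam)]
def proj(p,cam,s=None):
    T=np.linalg.inv(T_of(cam,s));c=T@np.r_[p,1];m=manip.calibration(cam)["mtx"]
    return [m[0,0]*c[0]/-c[2]+m[0,2], m[1,1]*-c[1]/-c[2]+m[1,2]]
def shot(cam,name):
    f=manip.grab_frame(cam);cv2.imwrite(f"pics/{name}.png",f[:,:,::-1]);return f
E
python3 - <<'E'
from h import *
for cam in ["scene","side"]:
    for q in ["bulb_mid","cup_1_mid","funnel_mid","basket","case_a","case_a_handle","bottle_1_mid"]:
        print(cam,q,lm(q,cam))
print(manip.state()["time"])
E
```

```text
scene bulb_mid [(0.68, [0.6344, 0.0846, 0.0382]), (0.19, [0.6857, 0.066, 0.0351])]
scene cup_1_mid []
scene funnel_mid [(0.96, [0.5044, 0.0813, 0.0552]), (0.46, [0.4872, 0.0127, 0.0347])]
scene basket [(0.82, [0.5611, 0.0777, 0.0026]), (0.74, [0.3731, -0.1242, 0.064])]
scene case_a [(0.75, [0.5778, -0.2768, -0.0]), (0.72, [0.5687, -0.1234, -0.0036]), (0.53, [0.4874, 0.1528, 0.0415])]
scene case_a_handle [(0.93, [0.4953, -0.2844, 0.0512])]
scene bottle_1_mid [(0.7, [0.3703, -0.273, 0.0682])]
side bulb_mid [(0.87, [0.6337, 0.0869, 0.0384])]
side cup_1_mid [(0.81, [0.5737, 0.0536, 0.0393])]
side funnel_mid [(0.97, [0.5044, 0.075, 0.05])]
side basket [(0.57, [0.5649, 0.0753, -0.0022])]
side case_a [(0.94, [0.5718, -0.2803, -0.0003]), (0.88, [0.5662, -0.1288, 0.0021])]
side case_a_handle [(0.86, [0.4921, -0.2851, 0.0551])]
side bottle_1_mid [(0.62, [0.3682, -0.2778, 0.066])]
0.85
```

```bash
python3 - <<'E'
from h import *
s=manip.state();M=q2R(s["tool_rot"]).as_matrix();print(np.round(M,3),s["tool_pos"])
for f in ["boxes_of"]:
  for q in ["cup_1_mid","bottle_1_mid","funnel_mid","bulb_mid"]:
    for cam in ["scene","side"]: print(q,cam,lm(q,cam,None,f))
E
```

```text
[[ 0.     0.427  0.904]
 [ 0.     0.904 -0.427]
 [-1.     0.    -0.   ]] [0.26665479 0.5652493  0.23130384]
cup_1_mid scene [(0.84, [0.5622, 0.0648, 0.0523]), (0.72, [0.5384, -0.2601, 0.0701]), (0.33, [0.3535, -0.2488, 0.0757])]
cup_1_mid side [(0.83, [0.575, 0.0555, 0.0525])]
bottle_1_mid scene [(0.64, [0.5495, -0.2631, 0.0695]), (0.57, [0.3584, -0.2493, 0.0742]), (0.24, [0.3559, -0.0985, 0.0706])]
bottle_1_mid side [(0.55, [0.3484, -0.2766, 0.0886])]
funnel_mid scene [(0.96, [0.4913, 0.0918, 0.0272])]
funnel_mid side [(0.88, [0.4921, 0.0681, 0.0216]), (0.67, [0.6886, 0.0671, 0.0506])]
bulb_mid scene [(0.74, [0.6152, 0.0928, 0.0488]), (0.66, [0.4798, 0.1586, 0.0525])]
bulb_mid side [(0.84, [0.6188, 0.0719, 0.0572]), (0.32, [0.5435, -0.1277, 0.0759]), (0.24, [0.5511, -0.2809, 0.0759])]
```

send_rows:
  motion:
    - [[1.5,-3.5,1,0,0,0.0275],[1.5,-3.5,1,0,0,0.0275],[1.5,-3.5,1,0,0,0.0275],[1.5,-3.5,1,0,0,0.0275],[1.5,-3.5,1,0,0,0.0275],[1.5,-3.5,1,0,0,0.0275],[1.5,-3.5,1,0,0,0.0275],[1.5,-3.5,1,0,0,0.0275],[1.5,-3.5,1,0,0,0.0275],[1.5,-3.5,1,0,0,0.0275],[1.5,-3.5,1,0,0,0.0275],[1.5,-3.5,1,0,0,0.0275]]

```text
time: 2.25
tool_pos: [0.4469, 0.1435, 0.3522]
tool_rot: [0.706, 0.039, 0.706, -0.039]
contact_force: [0.3, 0.6, 0.4]
gripper_width: 0.999
```

send_rows:
  motion:
    - [[1.5,-3.5,1,0,0,0.0275],[1.5,-3.5,1,0,0,0.0275],[1.5,-3.5,1,0,0,0.0275],[1.5,-3.5,1,0,0,0.0275],[0,0,0,0,0,0],[0,0,0,0,0,0]]

```text
time: 2.75
tool_pos: [0.5072, 0.0036, 0.3917]
tool_rot: [0.707, 0.002, 0.707, -0.002]
contact_force: [-0.0, 0.8, 0.7]
gripper_width: 1.002
```

```bash
python3 - <<'E'
from h import *
s=manip.state();print(s["tool_pos"],np.round(q2R(s["tool_rot"]).as_matrix(),3))
shot("wrist","w1")
for q in ["bulb_mid","cup_1_mid","funnel_mid","basket","case_a","case_a_handle","bottle_1_mid"]:
    print(q,lm(q,"wrist",s))
print(manip.state()["time"])
E
```

```text
[0.50717336 0.00362302 0.39170747] [[ 0.     0.005  1.   ]
 [ 0.     1.    -0.005]
 [-1.     0.     0.   ]]
bulb_mid [(0.71, [0.634, 0.0874, 0.0354])]
cup_1_mid [(0.97, [0.5721, 0.0547, 0.0375])]
funnel_mid [(0.76, [0.5, 0.0811, 0.0513])]
basket [(0.83, [0.5666, 0.0783, -0.001])]
case_a [(0.63, [0.575, -0.2805, -0.0022]), (0.62, [0.5689, -0.1232, -0.0038])]
case_a_handle [(0.72, [0.4918, -0.2864, 0.0522])]
bottle_1_mid [(0.73, [0.3688, -0.2705, 0.0673])]
3.15
```

View pics/w1.png

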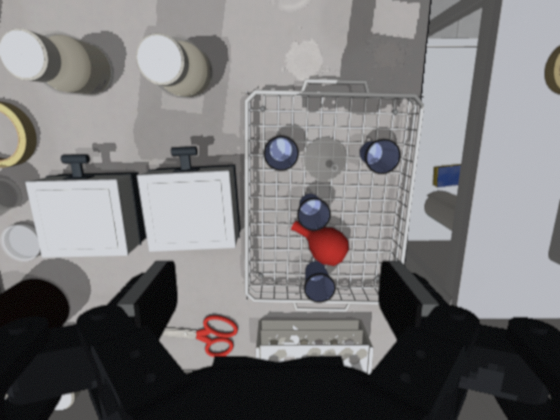

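The wrist view shows the lids at (80,217) and (187,208), with T handles at (75,160) and (184,155). The bulb's fat end is at (328,246) and its neck points to (295,227). Cups are at (281,152), (381,156), (313,212) and (320,284), the funnel is at (327,160), and bottle caps are at (25,55) and (161,60).

```bash
cat >> h.py <<'E'
def bp(uv,z,cam,s=None):
    m=manip.calibration(cam)["mtx"];T=T_of(cam,s)
    uv=np.atleast_2d(uv).astype(float)
    d=np.c_[(uv[:,0]-m[0,2])/m[0,0],-(uv[:,1]-m[1,2])/m[1,1],-np.ones(len(uv))]@T[:3,:3].T
    return T[:3,3]+d*((z-T[2,3])/d[:,2])[:,None]
E
python3 - <<'E'
from h import *
s=manip.state()
f=cv2.imread("pics/w1.png")
# lids
g=f.min(2);m=(g>175).astype(np.uint8)
n,l,st,c=cv2.connectedComponentsWithStats(m)
for i in range(1,n):
    if st[i,4]>3000 and st[i,0]<250:
        ys,xs=np.nonzero(l==i); P=bp(np.c_[xs,ys],.076,"wrist",s)[:,:2]
        r=cv2.minAreaRect((P*1000).astype(np.float32)); print("lid",st[i],r)
for q in ["bulb_mid","case_a_handle","cup_1_mid","bottle_1_mid","funnel_mid"]:
    for d in manip.trace(q,"wrist"):
        ys,xs=np.nonzero(d["region"]); print(q,round(d["confidence"],2),len(xs),xs.mean().round(1),ys.mean().round(1),xs.min(),xs.max(),ys.min(),ys.max())
        if q=="bulb_mid" and len(xs):
            P=bp(np.c_[xs,ys],.037,"wrist",s)[:,:2]; mu=P.mean(0); w,v=np.linalg.eigh(np.cov((P-mu).T)); print(" pca",mu,w,v[:,1]); np.save("bulbP.npy",P)
hsv=cv2.cvtColor(f,cv2.COLOR_BGR2HSV)
r=((hsv[...,0]<8)|(hsv[...,0]>172))&(hsv[...,1]>150)
ys,xs=np.nonzero(r);k=(xs>280)&(xs<360)&(ys>210)&(ys<275);P=bp(np.c_[xs[k],ys[k]],.037,"wrist",s)[:,:2]
mu=P.mean(0);w,v=np.linalg.eigh(np.cov((P-mu).T));print("red",k.sum(),mu,v[:,1],np.degrees(np.arctan2(*v[::-1,1])),P.min(0),P.max(0))
# rims
for n_,uv,z in [("cupA",(281,150),.070),("cupB",(382,154),.07),("cupC",(313,213),.07),("cupD",(320,287),.07),("b1cap",(25,55),.136),("b2cap",(161,60),.136),("hA",(75,159),.063),("hB",(184,152),.063),("stem",(331,162),.096)]:
    print(n_,bp(uv,z,"wrist",s)[0].round(4))
big=cv2.resize(f[80:310,0:430],None,fx=1.86,fy=1.86,interpolation=cv2.INTER_CUBIC);cv2.imwrite("pics/w1z.png",big)
E
```

```text
lid [ 138  172   97   81 6801] ((567.3506469726562, -121.1474380493164), (112.66748046875, 126.71371459960938), 2.8562979698181152)
lid [   0  180  127   82 7665] ((580.8219604492188, -304.49078369140625), (116.71846771240234, 181.05467224121094), 1.537161946296692)
bulb_mid 0.68 1392 324.7 243.9 291 348 222 265
 pca [0.62829585 0.08147686] [0.00020197 0.00054027] [0.53654752 0.84387011]
bulb_mid 0.62 8267 189.9 205.1 137 240 146 251
 pca [ 0.56639551 -0.12612067] [0.00158453 0.00172144] [-0.56674897  0.82389053]
case_a_handle 0.82 8939 84.2 212.4 26 141 154 257
case_a_handle 0.21 1014 312.8 213.0 297 330 194 231
cup_1_mid 0.86 972 313.0 212.9 297 330 194 230
cup_1_mid 0.42 8091 189.4 205.6 138 239 146 251
bottle_1_mid 0.84 5652 56.6 61.8 0 113 29 96
funnel_mid 0.97 1570 324.5 159.4 303 346 137 182
red 1270 [0.6279104  0.08152477] [0.57198035 0.82026732] 55.11156264639581 [0.59230554 0.02968767] [0.66232041 0.11688621]
cupA [0.4798 0.0118 0.07  ]
cupB [0.485  0.1498 0.07  ]
cupC [0.5687 0.0579 0.07  ]
cupD [0.6854 0.0719 0.07  ]
b1cap [ 0.3725 -0.268   0.136 ]
b2cap [ 0.3773 -0.1204  0.136 ]
hA [ 0.4932 -0.2746  0.063 ]
hB [ 0.4833 -0.1223  0.063 ]
stem [0.4929 0.0764 0.096 ]
```

View pics/w1z.png

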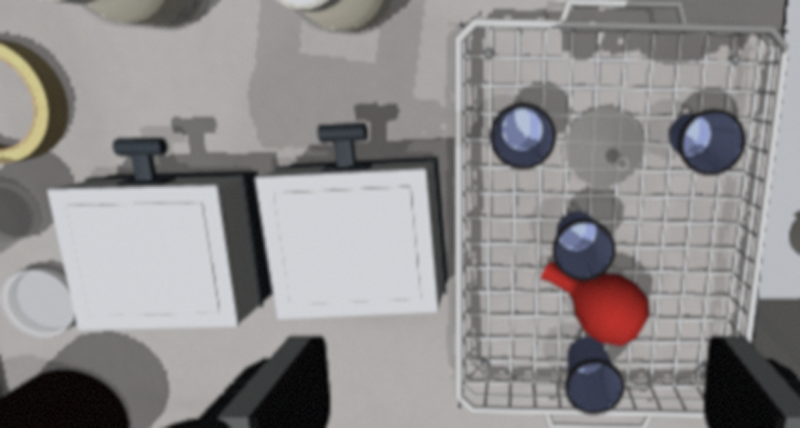

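send_rows:
  motion:
    - [[-0.3,-1.6,-2.4,0,0,0.007],[-0.3,-1.6,-2.4,0,0,0.007],[-0.3,-1.6,-2.4,0,0,0.007],[-0.3,-1.6,-2.4,0,0,0.007],[-0.3,-1.6,-2.4,0,0,0.007],[-0.3,-1.6,-2.4,0,0,0.007],[-0.3,-1.6,-2.4,0,0,0.007],[-0.3,-1.6,-2.4,0,0,0.007],[0,0,0,0,0,0],[0,0,0,0,0,0]]

```text
time: 4.23
tool_pos: [0.4817, -0.1227, 0.1979]
tool_rot: [0.706, -0.018, 0.708, 0.02]
contact_force: [-0.2, 0.4, 0.4]
gripper_width: 0.994
```

```bash
python3 - <<'E'
from h import *
s=manip.state();print(s["tool_pos"],np.round(q2R(s["tool_rot"]).as_matrix(),3))
f=shot("wrist","w2")
for q in ["case_a","case_a_handle","bottle_1_mid"]:
    print(q,lm(q,"wrist",s))
g=f.min(2);m=(g>165).astype(np.uint8)
n,l,st,c=cv2.connectedComponentsWithStats(m)
for i in range(1,n):
    if st[i,4]>3000:
        ys,xs=np.nonzero(l==i); P=bp(np.c_[xs,ys],.076,"wrist",s)[:,:2]
        r=cv2.minAreaRect((P*1000).astype(np.float32)); print("lid",st[i],r)
E
```

```text
[ 0.48169803 -0.12273496  0.19790078] [[-0.003 -0.053  0.999]
 [ 0.002  0.999  0.053]
 [-1.     0.002 -0.003]]
case_a [(0.7, [0.5708, -0.1241, -0.0006]), (0.6, [0.5713, -0.2803, -0.0022])]
case_a_handle [(0.92, [0.4907, -0.2864, 0.048])]
bottle_1_mid [(0.61, [0.3716, -0.2711, 0.067])]
lid [    0     0   116   225 13048] ((425.6827087402344, -290.3569030761719), (164.0912322998047, 83.87356567382812), 1.7894748449325562)
lid [ 234    0   91   96 6915] ((366.1810607910156, -126.78211975097656), (62.86741638183594, 65.05829620361328), 3.139289140701294)
lid [ 396    0  101   67 4100] ((338.27935791015625, -10.895477294921875), (54.56572723388672, 47.738059997558594), 67.30265808105469)
lid [ 478    0   82  110 5640] ((365.9990539550781, 47.65071105957031), (78.45462799072266, 58.974884033203125), 15.20699691772461)
lid [ 154   42   75   84 3743] ((394.2941589355469, -188.51808166503906), (48.4233512878418, 48.23283004760742), 67.52124786376953)
lid [ 428  124  132   87 4799] ((443.2109069824219, 44.367958068847656), (101.14614868164062, 65.1257095336914), 88.13876342773438)
lid [ 344  146  103  227 4731] ((534.05078125, -15.01434326171875), (69.93936920166016, 207.9281463623047), 88.41858673095703)
lid [ 468  232   92   95 3222] ((539.26708984375, 84.9217529296875), (86.5261459350586, 77.31763458251953), 9.870317459106445)
lid [   0  239  160   89 9864] ((562.9107666015625, -290.75), (83.2197265625, 145.91685485839844), 1.1421809196472168)
lid [  170   239   176   133 18294] ((577.07275390625, -136.9668426513672), (129.9719696044922, 155.7171173095703), 3.051743745803833)
```

View pics/w2.png

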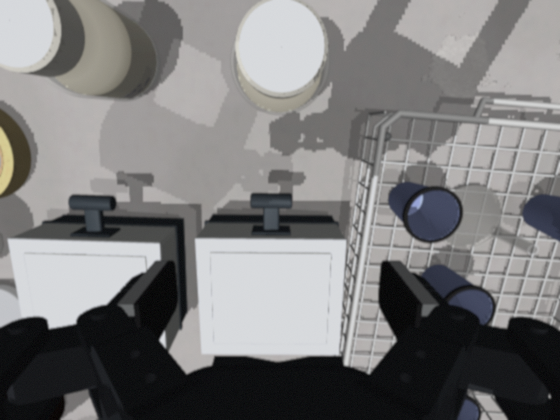

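The near handle bar is at (271,200), the far handle at (92,202), and the near lid is square with the image. The cap of the near bottle is at (281,47).

```bash
python3 - <<'E'
from h import *
s=manip.state()
for n,uv,z in [("hN",(271,200),.058),("hF",(92,202),.058),("lidL",(199,238),.076),("lidR",(347,240),.076),("lidmid",(273,239),.076),("cap",(281,47),.136),("FL",(12,248),.076),("FR",(162,239),.076)]:
    print(n,bp(uv,z,"wrist",s)[0].round(4))
print(proj([.4,-.12,0],"wrist",s))
E
```

```text
hN [ 0.4863 -0.1274  0.058 ]
hF [ 0.497  -0.2836  0.058 ]
lidL [ 0.5184 -0.1862  0.076 ]
lidR [ 0.513  -0.0614  0.076 ]
lidmid [ 0.5157 -0.1239  0.076 ]
cap [ 0.3785 -0.1258  0.136 ]
FL [ 0.5365 -0.3452  0.076 ]
FR [ 0.521  -0.2174  0.076 ]
[np.float64(284.36318814002476), np.float64(100.30166167520748)]
```

send_rows:
  motion:
    - [[0.1,-0.1,-2.7,0,0,0],[0.1,-0.1,-2.7,0,0,0],[0.1,-0.1,-2.7,0,0,0],[0.1,-0.1,-2.7,0,0,0],[0.1,0,-2.6,0,0,0],[0,0,-2.6,0,0,0],[0,0,0,0,0,0]]

```text
time: 5.02
tool_pos: [0.4849, -0.1249, 0.0353]
tool_rot: [0.704, -0.019, 0.709, 0.021]
contact_force: [-0.8, -0.2, -0.2]
gripper_width: 0.996
```

send_rows:
  motion:
    - [[0,0,0,0,0,0],[0,0,0,0,0,0],[0,0,0,0,0,0],[0,0,0,0,0,0],[0,0,0,0,0,0],[0,0,0,0,0,0]]
  fingers: 1

```text
time: 5.52
tool_pos: [0.4894, -0.1278, 0.0421]
tool_rot: [0.708, -0.021, 0.706, 0.019]
contact_force: [-1.7, -0.9, 5.7]
gripper_width: 0.4
```

```bash
python3 - <<'E'
from h import *
s=manip.state();print(s["time"],s["tool_pos"],s["gripper_width"],s["contact_force"])
shot("wrist","w3")
H=np.array([.6265,.026]);h0=np.array([.4865,.056])
a0=np.arctan2(30,140);r=.1432
prev=None
for k in range(0,25):
    t=1.85*k/24; p=np.array([-r*np.cos(a0+t),r*np.sin(a0+t)])
    if k: d=(p-prev)*100; print(np.round([d[0]*np.cos(.045),d[0]*np.sin(.045),d[1]],2).tolist(),end=", ")
    prev=p
E
```

```text
5.5167 [ 0.48936373 -0.12783496  0.04205718] 0.3997021383195716 [-1.66321956 -0.91871532  5.72573726]
[0.27, 0.01, 1.07], [0.35, 0.02, 1.05], [0.43, 0.02, 1.01], [0.51, 0.02, 0.98], [0.58, 0.03, 0.94], [0.65, 0.03, 0.89], [0.72, 0.03, 0.84], [0.78, 0.04, 0.78], [0.84, 0.04, 0.71], [0.89, 0.04, 0.65], [0.94, 0.04, 0.58], [0.98, 0.04, 0.5], [1.02, 0.05, 0.43], [1.05, 0.05, 0.35], [1.07, 0.05, 0.26], [1.09, 0.05, 0.18], [1.1, 0.05, 0.1], [1.1, 0.05, 0.01], [1.1, 0.05, -0.07], [1.09, 0.05, -0.16], [1.08, 0.05, -0.24], [1.05, 0.05, -0.32], [1.03, 0.05, -0.4], [0.99, 0.04, -0.48],
```

View pics/w3.png

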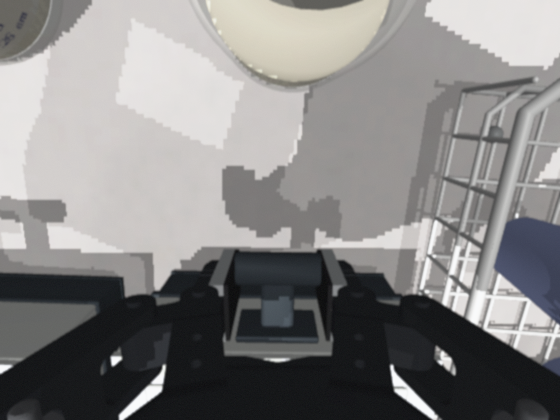

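send_rows:
  motion:
    - [[0.3,0,1.1,0,0,0],[0.3,0,1.0,0,0,0],[0.4,0,1.0,0,0,0],[0.5,0,1.0,0,0,0],[0.6,0,0.9,0,0,0],[0.7,0,0.9,0,0,0],[0.7,0.1,0.8,0,0,0],[0.8,0.1,0.8,0,0,0],[0.8,0,0.7,0,0,0],[0.9,0.1,0.7,0,0,0],[0.9,0,0.6,0,0,0],[1.0,0.1,0.5,0,0,0]]

```text
time: 6.57
tool_pos: [0.5662, -0.1243, 0.1388]
tool_rot: [0.706, -0.021, 0.708, 0.018]
contact_force: [-0.6, -8.7, -6.9]
gripper_width: 0.403
```

```bash
python3 - <<'E'
from h import *
s=manip.state();print(s["time"],s["tool_pos"],s["gripper_width"],s["contact_force"])
shot("side","s1")
E
```

```text
6.5667 [ 0.56616768 -0.124256    0.13884442] 0.4031929237890393 [-0.6227377  -8.65760207 -6.93995352]
```

View pics/s1.png

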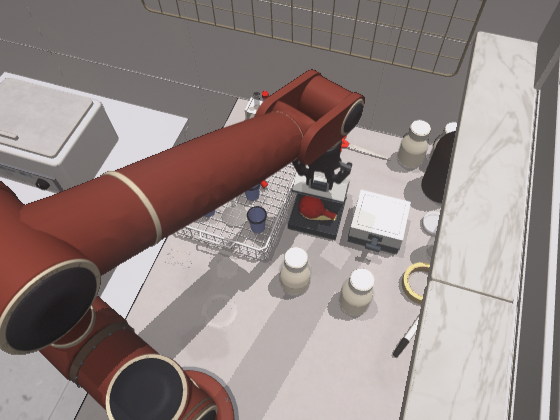

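A red bulb shows in the open near case at (318,207), so the near case is the full one. I'll shut it and use the far one.

send_rows:
  motion:
    - [[-1.0,0,-0.5,0,0,0],[-0.9,0,-0.6,0,0,0],[-0.9,-0.1,-0.7,0,0,0],[-0.8,0,-0.7,0,0,0],[-0.8,-0.1,-0.8,0,0,0],[-0.7,-0.1,-0.8,0,0,0],[-0.7,0,-0.9,0,0,0],[-0.6,0,-0.9,0,0,0],[-0.5,0,-1.0,0,0,0],[-0.4,0,-1.0,0,0,0],[-0.3,0,-1.1,0,0,0],[-0.3,0,-1.2,0,0,0]]

```text
time: 7.62
tool_pos: [0.4885, -0.128, 0.0418]
tool_rot: [0.706, -0.021, 0.707, 0.018]
contact_force: [-30.7, 5.7, 93.3]
gripper_width: 0.402
```

send_rows:
  motion:
    - [[0,0,-0.4,0,0,0],[0,0,0,0,0,0],[0,0,0,0,0,0]]

```text
time: 7.87
tool_pos: [0.4885, -0.1279, 0.0424]
tool_rot: [0.705, -0.021, 0.709, 0.019]
contact_force: [-28.5, 1.4, 51.1]
gripper_width: 0.397
```

send_rows:
  motion:
    - [[0,0,0.3,0,0,0],[0,0,0,0,0,0],[0,0,0,0,0,0],[0,0,0,0,0,0],[0,0,0,0,0,0],[0,0,0,0,0,0]]
  fingers: 0

```text
time: 8.37
tool_pos: [0.4871, -0.1254, 0.0356]
tool_rot: [0.706, -0.019, 0.707, 0.02]
contact_force: [0.1, 0.6, 0.5]
gripper_width: 0.997
```

send_rows:
  motion:
    - [[0,0,2,0,0,0],[0,0,4,0,0,0],[0,0,4,0,0,0.015],[0,-2,3,0,0,0.015],[0,-3,1,0,0,0.015],[0,-4,0,0,0,0.015],[0,-3,0,0,0,0],[0,-2,0,0,0,0],[0,-1.5,0,0,0,0],[0,0,0,0,0,0],[0,0,0,0,0,0]]

```text
time: 9.28
tool_pos: [0.4874, -0.2807, 0.1756]
tool_rot: [0.706, -0.04, 0.706, 0.041]
contact_force: [-0.8, 0.5, -0.0]
gripper_width: 1.001
```

```bash
python3 - <<'E'
from h import *
s=manip.state();print(s["time"],s["tool_pos"],s["gripper_width"],s["contact_force"],np.round(q2R(s["tool_rot"]).as_matrix(),3))
f=shot("wrist","w4")
for q in ["case_a","case_a_handle","bottle_1_mid"]:
    print(q,lm(q,"wrist",s))
shot("side","s2")
E
```

```text
9.2833 [ 0.48739664 -0.2806842   0.17563181] 1.0007329160920104 [-0.80981815  0.48632122 -0.03362836] [[-0.001 -0.114  0.993]
 [ 0.001  0.993  0.114]
 [-1.     0.002 -0.001]]
case_a [(0.81, [0.5684, -0.1285, -0.0021]), (0.63, [0.5707, -0.2768, 0.0015])]
case_a_handle [(0.87, [0.4937, -0.2882, 0.053])]
bottle_1_mid []
```

View pics/w4.png

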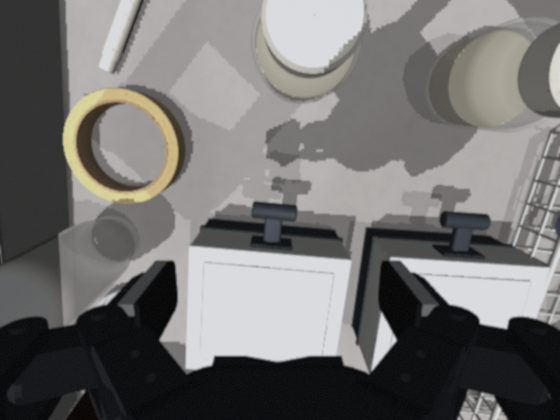

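View pics/s2.png

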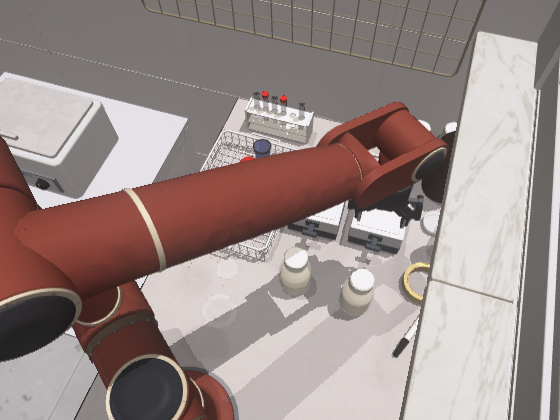

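The far handle bar is at (274,211), with the lid front edge running (195,247) to (352,258), and the near case looks shut. The bottle cap is at (313,25).

```bash
python3 - <<'E'
from h import *
s=manip.state()
for n,uv,z in [("barL",(254,208),.057),("barR",(296,214),.057),("bar",(274,211),.057),("FL",(193,246),.076),("FR",(352,258),.076),("nL",(368,256),.076),("nR",(553,266),.076),("nbar",(464,220),.057),("inL",(203,262),.076),("inR",(340,273),.076)]:
    print(n,bp(uv,z,"wrist",s)[0].round(4))
f=cv2.imread("pics/w4.png");cv2.imwrite("pics/w4z.png",cv2.resize(f[180:380,160:560],None,fx=2,fy=2,interpolation=cv2.INTER_CUBIC))
E
```

```text
barL [ 0.4924 -0.2972  0.057 ]
barR [ 0.4934 -0.2631  0.057 ]
bar [ 0.493 -0.281  0.057]
FL [ 0.5228 -0.34    0.076 ]
FR [ 0.5184 -0.217   0.076 ]
nL [ 0.5153 -0.2049  0.076 ]
nR [ 0.5067 -0.0597  0.076 ]
nbar [ 0.4825 -0.127   0.057 ]
inL [ 0.5352 -0.3316  0.076 ]
inR [ 0.532  -0.2241  0.076 ]
```

View pics/w4z.png

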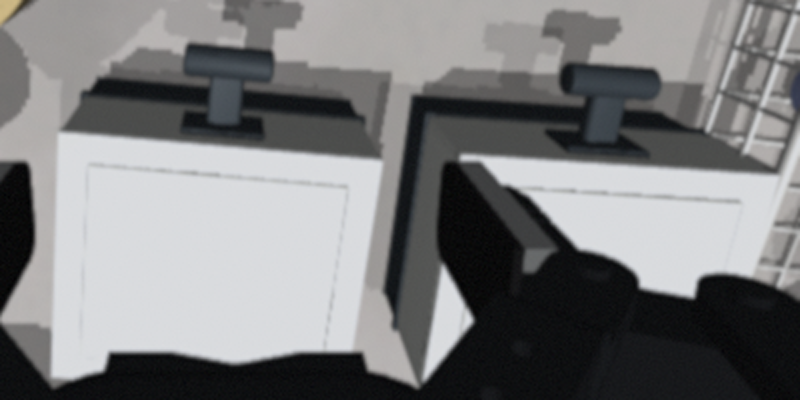

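send_rows:
  motion:
    - [[0.2,0,-2.5,0,0,-0.04],[0.2,0,-3,0,0,-0.04],[0.2,0,-3,0,0,0],[0,0,-3,0,0,0],[0,0,-2,0,0,0],[0,0,0,0,0,0],[0,0,0,0,0,0]]

```text
time: 10.12
tool_pos: [0.493, -0.2796, 0.0403]
tool_rot: [0.706, -0.012, 0.708, 0.013]
contact_force: [0.6, 0.1, 0.1]
gripper_width: 1.0
```

send_rows:
  motion:
    - [[0,0,0,0,0,0],[0,0,0,0,0,0],[0,0,0,0,0,0],[0,0,0,0,0,0],[0,0,0,0,0,0],[0,0,0,0,0,0]]
  fingers: 1

```text
time: 10.62
tool_pos: [0.4947, -0.2827, 0.0436]
tool_rot: [0.708, -0.014, 0.706, 0.011]
contact_force: [-1.2, -4.1, 6.3]
gripper_width: 0.402
```

```bash
python3 - <<'E'
from h import *
s=manip.state();print(s["time"],s["tool_pos"],s["gripper_width"],s["contact_force"],np.round(q2R(s["tool_rot"]).as_matrix(),3))
f=shot("wrist","w5")
E
```

```text
10.6167 [ 0.49467341 -0.28274929  0.04359855] 0.40166122827493494 [-1.21911784 -4.0771186   6.31123687] [[ 0.002 -0.035  0.999]
 [-0.004  0.999  0.035]
 [-1.    -0.004  0.002]]
```

View pics/w5.png

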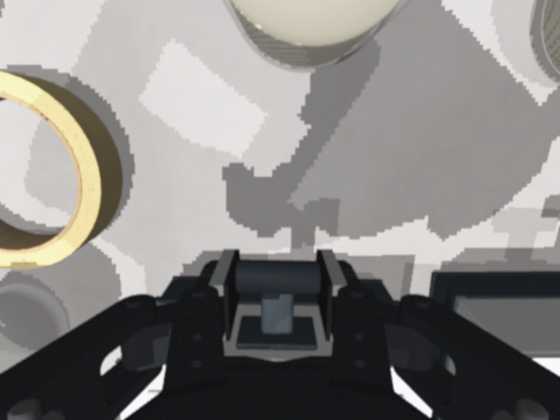

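The bar is held squarely between the pads at (277,275). Opening the far lid.

send_rows:
  motion:
    - [[0.3,0,1.1,0,0,0],[0.3,0,1.0,0,0,0],[0.4,0,1.0,0,0,0],[0.5,0,1.0,0,0,0],[0.6,0,0.9,0,0,0],[0.7,0,0.9,0,0,0],[0.7,0,0.8,0,0,0],[0.8,0.1,0.8,0,0,0],[0.8,0,0.7,0,0,0],[0.9,0,0.7,0,0,0],[0.9,0,0.6,0,0,0],[1.0,0.1,0.5,0,0,0]]

```text
time: 11.67
tool_pos: [0.5713, -0.281, 0.1398]
tool_rot: [0.706, -0.014, 0.708, 0.011]
contact_force: [0.5, -11.3, -8.8]
gripper_width: 0.4
```

send_rows:
  motion:
    - [[1.0,0,0.4,0,0,0],[1.1,0,0.4,0,0,0],[1.1,0.1,0.3,0,0,0],[1.1,0,0.2,0,0,0],[1.1,0,0.1,0,0,0],[1.1,0,0.0,0,0,0],[1.1,0.1,-0.1,0,0,0],[1.1,0,-0.1,0,0,0],[1.1,0,-0.2,0,0,0],[1.1,0.1,-0.3,0,0,0],[1.0,0,-0.4,0,0,0],[1.0,0,-0.4,0,0,0]]

```text
time: 12.67
tool_pos: [0.7016, -0.2785, 0.1412]
tool_rot: [0.707, -0.014, 0.707, 0.01]
contact_force: [-1.5, -6.7, 1.6]
gripper_width: 0.382
```

```bash
python3 - <<'E'
from h import *
s=manip.state();print(s["time"],s["tool_pos"],s["gripper_width"],s["contact_force"],np.round(q2R(s["tool_rot"]).as_matrix(),3))
f=shot("wrist","w6");shot("side","s3")
E
```

```text
12.6667 [ 0.70160683 -0.27849654  0.14116304] 0.3818962515593265 [-1.49126066 -6.70538436  1.5755168 ] [[-0.    -0.034  0.999]
 [-0.005  0.999  0.034]
 [-1.    -0.005 -0.001]]
```

View pics/w6.png

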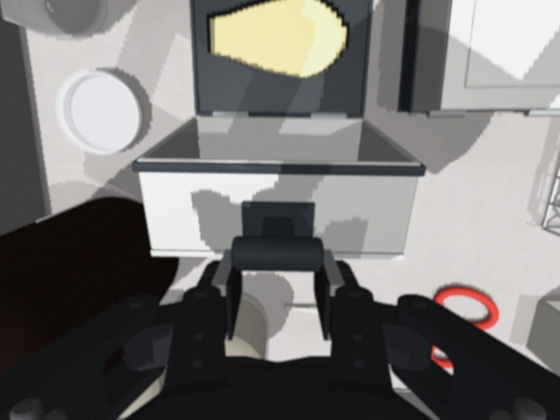

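View pics/s3.png

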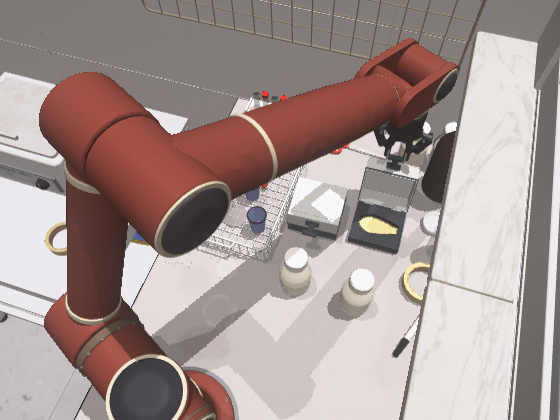

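The far case is empty: its pale cut-out spans (209..348, ~37) in the wrist view, fat end to the right (+y). The lid leans back and the near lid is shut.

send_rows:
  motion:
    - [[0,0,0,0,0,0],[0,0,0,0,0,0],[0,0,0,0,0,0],[0,0,0,0,0,0],[0,0,1,0,0,0],[0,0,3,0,0,0],[-0.5,0,4,0,0,0],[-2,0.5,3,0,0,0],[-3,2,1.5,0,0,0],[-3,2,0,0,0,0],[-3,1,0,0,0,0],[-1,0,0,0,0,0]]
  fingers: 0

```text
time: 13.77
tool_pos: [0.5741, -0.2186, 0.2667]
tool_rot: [0.707, -0.013, 0.707, 0.013]
contact_force: [-0.1, -0.5, -0.1]
gripper_width: 1.002
```

```bash
python3 - <<'E'
from h import *
s=manip.state();print(s["time"],s["tool_pos"],s["gripper_width"],s["contact_force"],np.round(q2R(s["tool_rot"]).as_matrix(),3))
f=shot("wrist","w7")
for q in ["case_a","case_a_nest","case_a_hinge","case_a_handle"]: print(q,lm(q,"wrist",s))
hsv=cv2.cvtColor(f,cv2.COLOR_RGB2HSV)
m=((hsv[...,0]>18)&(hsv[...,0]<35)&(hsv[...,1]>50)&(hsv[...,2]>90)).astype(np.uint8)
n,l,st,c=cv2.connectedComponentsWithStats(m)
for i in range(1,n):
    if st[i,4]>800:
        ys,xs=np.nonzero(l==i);P=bp(np.c_[xs,ys],.010,"wrist",s)[:,:2];Pt=bp(np.c_[xs,ys],.024,"wrist",s)[:,:2]
        mu=P.mean(0);w,v=np.linalg.eigh(np.cov((P-mu).T));print(st[i],mu,v[:,1],P.min(0),P.max(0),Pt.min(0),Pt.max(0))
E
```

```text
13.7667 [ 0.57405519 -0.21855057  0.26670763] 1.0022367640613203 [-0.11824853 -0.5077795  -0.0769198 ] [[ 0.    -0.037  0.999]
 [ 0.     0.999  0.037]
 [-1.     0.     0.   ]]
case_a [(0.74, [0.5744, -0.278, 0.0002]), (0.59, [0.5687, -0.1264, -0.0026])]
case_a_nest [(0.62, [0.5762, -0.2575, 0.0404]), (0.28, [0.6894, 0.0711, 0.0391])]
case_a_hinge []
case_a_handle [(0.81, [0.6867, -0.2859, 0.1559])]
[  45   15   95   99 2870] [ 0.45620924 -0.42532809] [-0.02188776  0.99976043] [ 0.40788224 -0.47792151] [ 0.50823075 -0.37451157] [ 0.41140849 -0.46887947] [ 0.50823503 -0.36909896]
[ 182  155   84   45 2012] [ 0.57360904 -0.28742497] [-0.09954351  0.99503321] [ 0.5496125  -0.33197951] [ 0.60310798 -0.23237624] [ 0.54816439 -0.32805966] [ 0.59978232 -0.2319522 ]
```

View pics/w7.png

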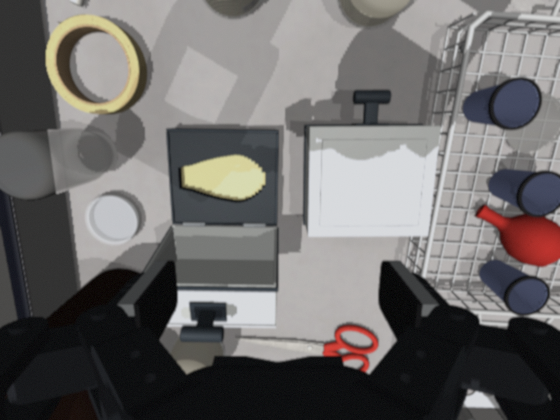

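The far case is open with the cut-out at (182..266, 155..200). The base rim corners are about (168,129), (278,125), (278,222) and (172,225). The bulb is at (535,238) with its neck at (485,213).

```bash
python3 - <<'E'
from h import *
s=manip.state()
f=cv2.imread("pics/w7.png")
cv2.imwrite("pics/w7z.png",cv2.resize(f[110:250,140:300],None,fx=4.5,fy=4.2,interpolation=cv2.INTER_CUBIC))
E
```

```text
(no output)
```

View pics/w7z.png

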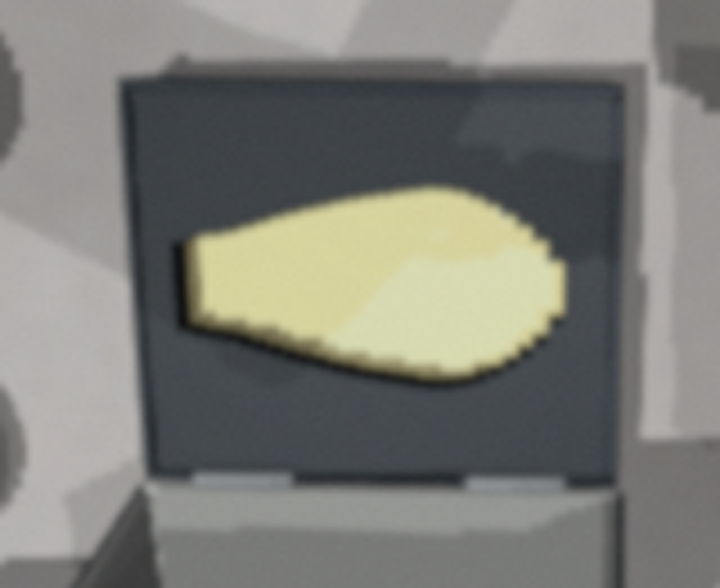

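```bash
python3 - <<'E'
from h import *
s=manip.state()
Z=lambda u,v:(140+u/4.5,110+v/4.2)
C=np.array([bp(Z(*p),.026,"wrist",s)[0][:2] for p in [(122,80),(622,85),(617,483),(147,478)]]);print(C.round(4),C.mean(0))
print(np.diff(C,axis=0))
for p in [(178,283),(567,287),(440,186),(440,383)]: print(p,bp(Z(*p),.024,"wrist",s)[0].round(4))
s1=s
E
```

```text
[[ 0.5259 -0.3442]
 [ 0.5228 -0.2216]
 [ 0.6325 -0.2189]
 [ 0.6355 -0.3431]] [ 0.57916156 -0.28195376]
[[-0.00309332  0.12267078]
 [ 0.10973886  0.00264742]
 [ 0.00293781 -0.12414488]]
(178, 283) [ 0.5797 -0.3332  0.024 ]
(567, 287) [ 0.5773 -0.2337  0.024 ]
(440, 186) [ 0.5509 -0.2663  0.024 ]
(440, 383) [ 0.6055 -0.2661  0.024 ]
```

send_rows:
  motion:
    - [[1,3.4,0,0,0,0],[1,3.4,0,0,0,0],[1,3.4,0,0,0,0],[1,3.4,0,0,0,0],[1,3.4,0,0,0,0],[1,3.4,0,0,0,0],[1,3.4,0,0,0,0],[1,3.4,0,0,0,0],[1,1.8,0,0,0,0],[0,0,0,0,0,0],[0,0,0,0,0,0]]
  fingers: 1

```text
time: 14.93
tool_pos: [0.6677, 0.0702, 0.2645]
tool_rot: [0.707, -0.013, 0.707, 0.013]
contact_force: [0.5, -1.3, 0.2]
gripper_width: 0.003
```

```bash
python3 - <<'E'
from h import *
s=manip.state();print(s["time"],s["tool_pos"],s["gripper_width"],s["contact_force"],np.round(q2R(s["tool_rot"]).as_matrix(),3))
f=shot("wrist","w8")
for q in ["bulb_mid","cup_1_mid","basket"]: print(q,lm(q,"wrist",s))
E
```

```text
14.9333 [0.66769206 0.07017206 0.26445175] 0.0034647906301587873 [ 0.48680415 -1.32351477  0.24212838] [[-0.001 -0.037  0.999]
 [-0.     0.999  0.037]
 [-1.    -0.    -0.001]]
bulb_mid []
cup_1_mid [(0.89, [0.5714, 0.0559, 0.0382])]
basket [(0.95, [0.5674, 0.0765, -0.0023])]
```

View pics/w8.png

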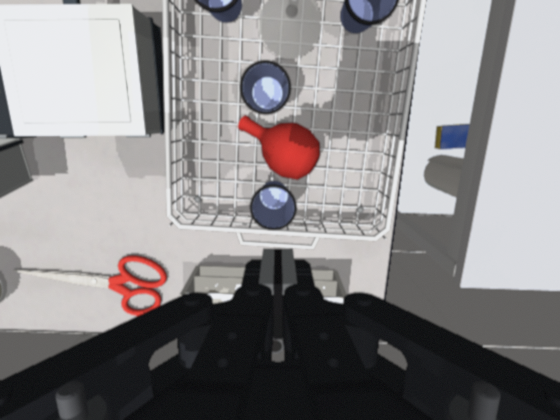

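The view is clear now. Cup D's rim is centred at (273,206), cup C at (265,87), the bulb's fat end at (291,150) and its neck tip at (243,123). Cup D sits near the +x wall.

```bash
python3 - <<'E'
from h import *
s=manip.state()
f=cv2.imread("pics/w8.png")
g=lambda uv,z:bp(uv,z,"wrist",s)[0].round(4)
print("D",g((273,206),.070),"C",g((265,87),.07),"fat",g((292,150),.037),"neck",g((244,123),.022))
print("basket corners",[g(p,.056) for p in [(170,225),(388,235)]])
hsv=cv2.cvtColor(f,cv2.COLOR_BGR2HSV)
r=(((hsv[...,0]<8)|(hsv[...,0]>172))&(hsv[...,1]>150)).astype(np.uint8)
r[240:]=0
cs,_=cv2.findContours(r,0,1);c=max(cs,key=cv2.contourArea)
print(cv2.boundingRect(c))
d=cv2.distanceTransform(r,cv2.DIST_L2,5);i=np.unravel_index(d.argmax(),d.shape);print("inscribed",i[::-1],d.max(),g(i[::-1],.037))
cv2.imwrite("pics/w8z.png",cv2.resize(f[70:240,160:400],None,fx=3.3,fy=3.3,interpolation=cv2.INTER_CUBIC))
E
```

```text
D [0.687  0.0648 0.07  ] C [0.5712 0.0537 0.07  ] fat [0.6319 0.0834 0.037 ] neck [0.6054 0.0295 0.022 ]
basket corners [array([ 0.7159, -0.0472,  0.056 ]), array([0.7192, 0.1926, 0.056 ])]
(239, 117, 80, 62)
inscribed (np.int64(290), np.int64(150)) 25.975195 [0.6319 0.0812 0.037 ]
```

View pics/w8z.png

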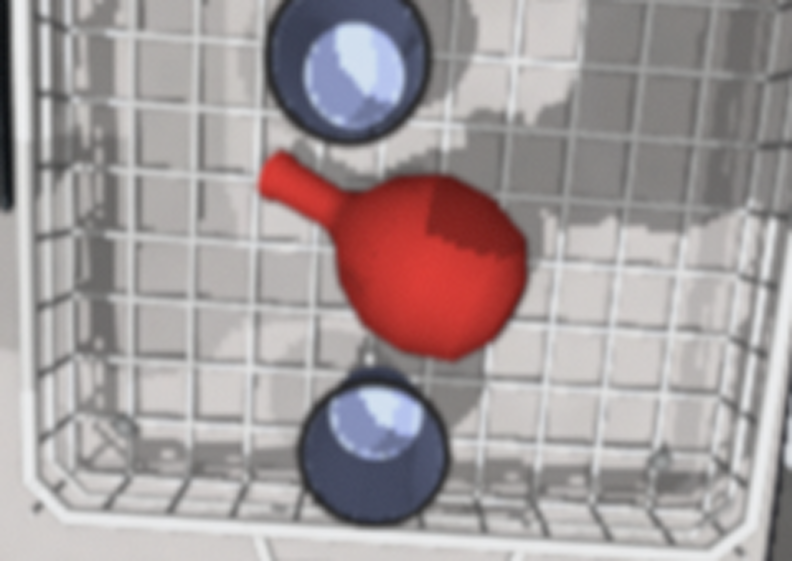

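send_rows:
  motion:
    - [[0.6,-0.1,-3,0,0,0],[0.6,-0.1,-3,0,0,0],[0.7,-0.1,-3,0,0,0],[0,0,-3,0,0,0],[0,0,-3,0,0,0],[0,0,-2.5,0,0,0],[0,0,0,0,0,0],[0,0,0,0,0,0]]

```text
time: 15.8
tool_pos: [0.6843, 0.0652, 0.0887]
tool_rot: [0.706, -0.012, 0.708, 0.012]
contact_force: [-0.2, 0.1, 0.2]
gripper_width: 0.001
```

```bash
python3 - <<'E'
from h import *
s=manip.state();print(s["time"],s["tool_pos"],s["contact_force"])
f=shot("wrist","w9")
E
```

```text
15.8 [0.68432957 0.06522664 0.08870008] [-0.2010706   0.09309813  0.15398173]
```

View pics/w9.png

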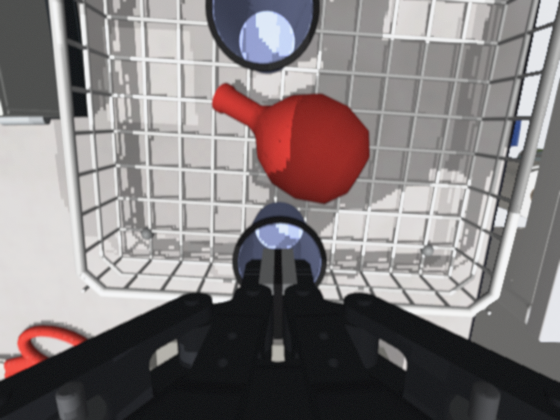

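The closed fingertips at (278,250) are over cup D's rim, whose ellipse is centred at about (280,258). The bulb's fat end is at (314,148).

```bash
python3 - <<'E'
from h import *
s=manip.state()
g=lambda uv,z:bp(uv,z,"wrist",s)[0].round(4)
print("rimtop",g((280,217),.07),"L",g((233,260),.07),"R",g((327,260),.07), "fat",g((314,148),.037),"neck",g((222,97),.022))
print(proj(s["tool_pos"],"wrist",s))
E
```

```text
rimtop [0.6677 0.0668 0.07  ] L [0.692  0.0431 0.07  ] R [0.6903 0.0923 0.07  ] fat [0.6352 0.0855 0.037 ] neck [0.6083 0.0303 0.022 ]
[np.float64(275.8047612128839), np.float64(268.2866774380325)]
```

send_rows:
  motion:
    - [[0.6,0.2,0,0,0,0],[0,0,-1,0,0,0],[0,0,-1.5,0,0,0],[0,0,-1.5,0,0,0],[0,0,-0.5,0,0,0],[0,0,0,0,0,0]]

```text
time: 16.35
tool_pos: [0.6891, 0.0683, 0.0413]
tool_rot: [0.705, -0.012, 0.709, 0.013]
contact_force: [0.2, 0.3, 0.4]
gripper_width: 0.002
```

send_rows:
  motion:
    - [[0,-0.4,0,0,0,0],[0,-0.8,0,0,0,0],[0,-0.8,0,0,0,0],[0,-0.8,0,0,0,0],[0,-0.8,0,0,0,0],[0,-0.8,0,0,0,0],[0,-0.8,0,0,0,0],[0,-0.8,0,0,0,0],[0,-0.8,0,0,0,0],[0,-0.6,0,0,0,0],[0,-0.4,0,0,0,0],[0,0,0,0,0,0]]

```text
time: 17.35
tool_pos: [0.6917, -0.0107, 0.0453]
tool_rot: [0.707, -0.012, 0.707, 0.012]
contact_force: [-0.1, 0.1, 0.3]
gripper_width: 0.001
```

```bash
python3 - <<'E'
from h import *
s=manip.state();print(s["time"],s["tool_pos"],s["contact_force"])
f=shot("wrist","w10")
E
```

```text
17.35 [ 0.69166897 -0.01074351  0.04528458] [-0.13751769  0.0811212   0.31547023]
```

View pics/w10.png

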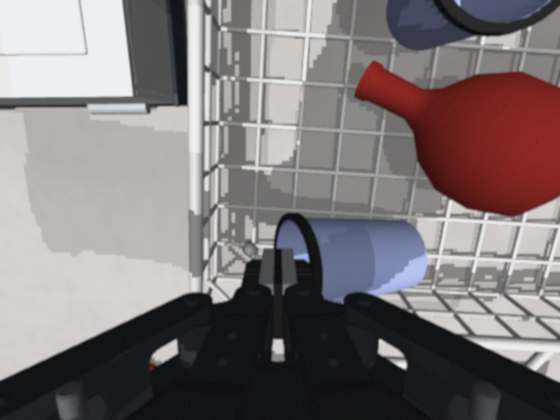

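Cup D tipped while I dragged it. It now lies on its side with its mouth (rim at x≈300 px) towards -y and its foot at (425,258). I'll lift clear, look, and stand it up again.

send_rows:
  motion:
    - [[0,-0.1,1,0,0,0],[0,0,3,0,0,0],[0,0,4,0,0,0],[-1,1,4,0,0,0.1],[-1,1,4,0,0,0.1],[-1,1,2,0,0,0.1],[0,0,0,0,0,0.1],[0,0,0,0,0,0.1],[0,0,0,0,0,0]]
  fingers: 0

```text
time: 18.15
tool_pos: [0.6622, 0.0197, 0.2259]
tool_rot: [0.683, -0.188, 0.681, 0.188]
contact_force: [0.4, -0.4, -0.3]
gripper_width: 1.003
```

```bash
python3 - <<'E'
from h import *
s=manip.state();print(s["time"],s["tool_pos"],s["contact_force"],s["joint_pos"].round(3))
f=shot("wrist","w11");shot("scene","c2")
E
```

```text
18.15 [0.6622267  0.01965737 0.22589313] [ 0.36679613 -0.35875599 -0.27606235] [-0.083  0.141  1.527  0.     1.471 -2.191]
```

View pics/w11.png

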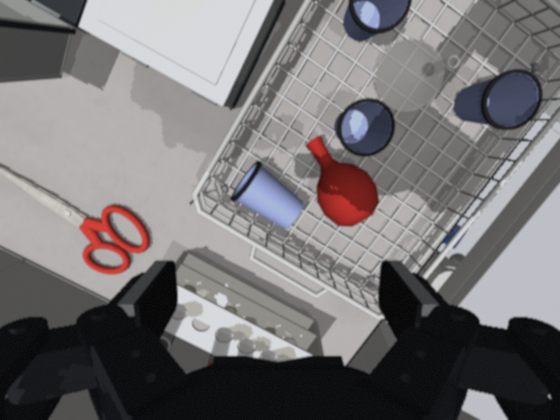

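View pics/c2.png

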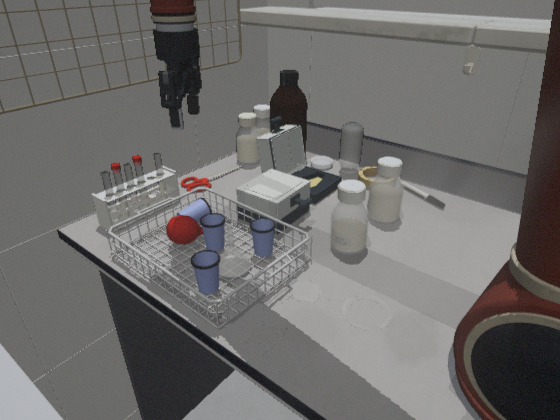

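Cup D lies with its rim at (247,182) and foot at (290,212), beside the bulb at (347,193). The other three cups and the funnel are upright.

```bash
python3 - <<'E'
from h import *
s=manip.state()
g=lambda uv,z:bp(uv,z,"wrist",s)[0].round(4)
print("rim",g((248,182),.03),"foot",g((290,212),.026),"fat",g((347,192),.037),"neck",g((316,147),.022))
print("rim ends",g((260,162),.03),g((237,198),.03))
print(lm("bulb_mid","wrist",s),lm("cup_1_mid","wrist",s),lm("bulb_mid","scene"))
f=cv2.imread("pics/w11.png");cv2.imwrite("pics/w11z.png",cv2.resize(f[110:260,190:410],None,fx=3.6,fy=3.6,interpolation=cv2.INTER_CUBIC))
E
```

```text
rim [ 0.6725 -0.008   0.03  ] foot [0.6787 0.0456 0.026 ] fat [0.6296 0.082  0.037 ] neck [0.608  0.0337 0.022 ]
rim ends [ 0.6488 -0.0076  0.03  ] [ 0.6928 -0.0096  0.03  ]
[(0.81, [0.6345, 0.0863, 0.0333])] [(0.64, [0.5713, 0.0543, 0.0353])] [(0.88, [0.6301, 0.0849, 0.0435]), (0.66, [0.5043, 0.0798, 0.0529])]
```

View pics/w11z.png

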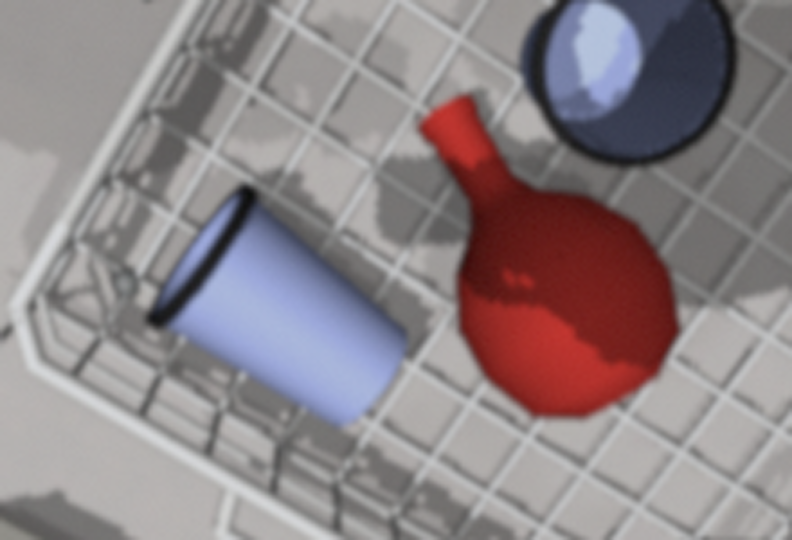

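send_rows:
  motion:
    - [[-0.3,0.6,0,0,0,-0.12],[-0.3,0.6,0,0,0,-0.12],[-0.3,0.6,0,0,0,-0.12],[-0.3,0.6,0,0,0,-0.12],[-0.3,0.6,0,0,0,-0.12],[-0.3,0.6,0,0,0,-0.12],[-0.3,0.6,0,0,0,-0.12],[-0.3,0.6,0,0,0,-0.12],[-0.3,0.6,0,0,0,-0.12],[-0.1,0.6,0,0,0,-0.12],[0,0.6,0,0,0,-0.12],[0,0,0,0,0,-0.12]]
  fingers: 0.15

```text
time: 19.4
tool_pos: [0.6338, 0.0857, 0.2234]
tool_rot: [0.635, 0.311, 0.635, -0.311]
contact_force: [0.1, 1.5, 0.4]
gripper_width: 0.851
```

send_rows:
  motion:
    - [[0,0,0,0,0,-0.12],[0,0,0,0,0,-0.12],[0,0,0,0,0,-0.12],[0,0,0,0,0,-0.12],[0,0,0,0,0,-0.12],[0,0,0,0,0,-0.12],[0,0,0,0,0,-0.12],[0,0,0,0,0,-0.12],[0,0,0,0,0,-0.12],[0,0,0,0,0,-0.027],[0,0,0,0,0,0]]

```text
time: 20.32
tool_pos: [0.6339, 0.0848, 0.2234]
tool_rot: [-0.378, -0.597, -0.378, 0.598]
contact_force: [-0.5, 0.0, -0.3]
gripper_width: 0.849
```

```bash
python3 - <<'E'
from h import *
s=manip.state();M=q2R(s["tool_rot"]).as_matrix();print(s["time"],s["tool_pos"],s["gripper_width"],s["contact_force"],np.degrees(np.arctan2(M[1,1],M[0,1])),M[:,0].round(3),s["joint_pos"].round(2))
f=shot("wrist","w12")
print(lm("bulb_mid","wrist",s))
E
```

```text
20.3167 [0.63393257 0.08477424 0.22340908] 0.8490402955319168 [-0.52676733  0.04227905 -0.29404265] -25.350145496935518 [-0.001  0.    -1.   ] [0.02 0.09 1.58 0.   1.47 0.46]
[(0.6, [0.6336, 0.0859, 0.0383])]
```

View pics/w12.png

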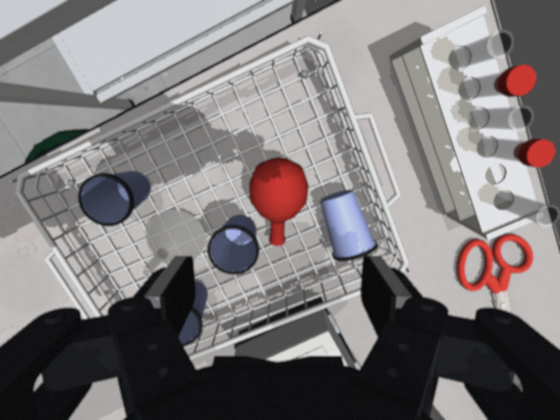

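The bulb is upright in the picture at (279,190), so the jaws stand square across it. The right finger will pass just above the lying cup's foot at (336,195), so I'll narrow the opening slightly and shift towards the fat end.

send_rows:
  motion:
    - [[0,0.2,-3,0,0,0],[0,0.2,-3,0,0,0],[0,0,-3,0,0,0],[0,0,-3,0,0,0],[0,0,-2,0,0,0],[0,0,0,0,0,0],[0,0,0,0,0,0]]
  fingers: 0.2

```text
time: 21.0
tool_pos: [0.633, 0.0888, 0.0825]
tool_rot: [-0.378, -0.596, -0.379, 0.598]
contact_force: [-0.3, -0.1, -0.0]
gripper_width: 0.799
```

```bash
python3 - <<'E'
from h import *
s=manip.state();print(s["time"],s["tool_pos"],s["gripper_width"],s["contact_force"])
f=shot("wrist","w13")
E
```

```text
21.0 [0.6329861  0.08882407 0.08248492] 0.798846951560754 [-0.25665403 -0.10147423 -0.00895294]
```

View pics/w13.png

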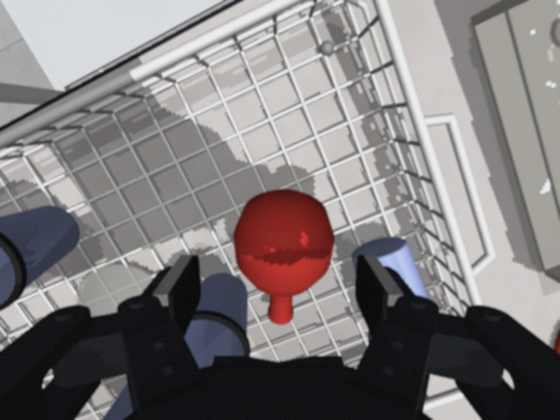

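```bash
python3 - <<'E'
from h import *
s=manip.state()
M=q2R(s["tool_rot"]).as_matrix();jy=M[:,1];jz=M[:,2]
p=s["tool_pos"].copy();p[2]=.037
print("c",proj(p,"wrist",s))
for a in (.034,.0485):
  for b in (-.011,.011):
    for z in (.026,.04):
      for sg in (1,-1): q=p+sg*a*jy+b*jz;q[2]=z;print(sg,a,b,z,np.round(proj(q,"wrist",s),0))
print("bulb bp",bp((284,243),.037,"wrist",s), "foot",bp((383,255),.026,"wrist",s))
E
```

```text
c [np.float64(278.58850657841543), np.float64(234.47624536761424)]
1 0.034 -0.011 0.026 [333. 212.]
-1 0.034 -0.011 0.026 [224. 212.]
1 0.034 -0.011 0.04 [337. 218.]
-1 0.034 -0.011 0.04 [220. 218.]
1 0.034 0.011 0.026 [332. 245.]
-1 0.034 0.011 0.026 [225. 245.]
1 0.034 0.011 0.04 [336. 254.]
-1 0.034 0.011 0.04 [222. 254.]
1 0.0485 -0.011 0.026 [357. 212.]
-1 0.0485 -0.011 0.026 [200. 212.]
1 0.0485 -0.011 0.04 [362. 218.]
-1 0.0485 -0.011 0.04 [195. 218.]
1 0.0485 0.011 0.026 [355. 245.]
-1 0.0485 0.011 0.026 [202. 245.]
1 0.0485 0.011 0.04 [360. 254.]
-1 0.0485 0.011 0.04 [197. 254.]
bulb bp [[0.63516839 0.08263847 0.037     ]] foot [[0.68761522 0.04432855 0.026     ]]
```

send_rows:
  motion:
    - [[0.2,0,-1.5,0,0,0],[0,0,-2,0,0,0],[0,0,-2,0,0,0],[0,0,-1,0,0,0],[0,0,0,0,0,0]]

```text
time: 21.47
tool_pos: [0.6346, 0.0888, 0.0166]
tool_rot: [-0.378, -0.596, -0.379, 0.598]
contact_force: [-0.4, 0.6, -0.8]
gripper_width: 0.8
```

send_rows:
  motion:
    - [[0,0,0,0,0,0],[0,0,0,0,0,0],[0,0,0,0,0,0],[0,0,0,0,0,0],[0,0,0,0,0,0]]
  fingers: 1

```text
time: 21.88
tool_pos: [0.6366, 0.0889, 0.0198]
tool_rot: [0.379, 0.598, 0.378, -0.597]
contact_force: [0.4, 0.3, -1.2]
gripper_width: 0.658
```

```bash
python3 - <<'E'
from h import *
s=manip.state();print(s["time"],s["tool_pos"],s["gripper_width"],s["contact_force"])
f=shot("wrist","w14")
E
```

```text
21.8833 [0.6366105  0.08888405 0.01983563] 0.6576194076022179 [ 0.38568232  0.30095157 -1.22361066]
```

View pics/w14.png

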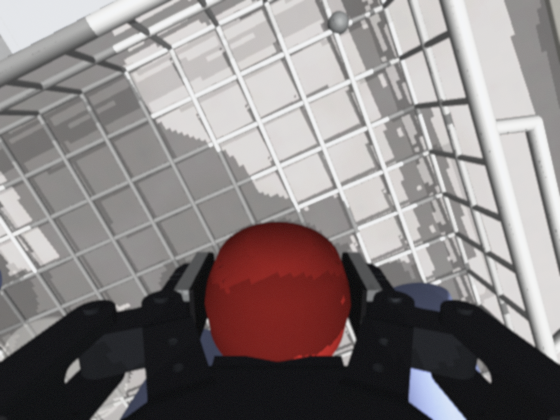

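The bulb is held at 56 mm opening, centred between the pads at (280,290). Lifting.

send_rows:
  motion:
    - [[0,0,1,0,0,0],[0,0,2,0,0,0],[0,0,3,0,0,0],[0,0,3.5,0,0,0],[0,0,3.5,0,0,0],[0,0,3,0,0,0],[0,0,0,0,0,0],[0,0,0,0,0,0]]

```text
time: 22.6
tool_pos: [0.6378, 0.089, 0.1831]
tool_rot: [0.38, 0.599, 0.377, -0.595]
contact_force: [-0.7, -0.9, -1.0]
gripper_width: 0.657
```

send_rows:
  motion:
    - [[-0.6,-3.4,0,0,0,0.05],[-0.6,-3.4,0,0,0,0.05],[-0.6,-3.4,0,0,0,0.05],[-0.6,-3.4,0,0,0,0.05],[-0.6,-3.4,0,0,0,0.05],[-0.6,-3.4,0,0,0,0.05],[-0.6,-3.4,0,0,0,0.05],[-0.6,-3.4,0,0,0,0.05],[-0.6,-3.4,0,0,0,0.05],[-0.6,-3.4,0,0,0,0.05],[0,0,0,0,0,0],[0,0,0,0,0,0]]

```text
time: 23.6
tool_pos: [0.5745, -0.2522, 0.1768]
tool_rot: [0.512, 0.486, 0.515, -0.486]
contact_force: [-0.1, 0.8, -0.8]
gripper_width: 0.658
```

```bash
python3 - <<'E'
from h import *
s=manip.state();M=q2R(s["tool_rot"]).as_matrix();print(s["time"],s["tool_pos"],s["gripper_width"],s["contact_force"],np.degrees(np.arctan2(M[1,1],M[0,1])),M[:,0])
for c in ["wrist","side","scene"]:
    shot(c,"p_"+c); print(c,lm("bulb_mid",c,s),lm("case_a_nest",c,s),lm("case_a",c,s))
E
```

```text
23.6 [ 0.57450943 -0.25217082  0.17678975] 0.6579211503257401 [-0.11808299  0.75956262 -0.78660138] 3.178977482980614 [-0.00305796  0.00207856 -0.99999316]
wrist [(0.83, [0.5714, -0.2528, 0.1934]), (0.5, [0.3672, -0.2731, 0.0651]), (0.16, [0.4847, -0.1263, 0.0562])] [(0.86, [0.5767, -0.2579, 0.0396]), (0.23, [0.6896, -0.2831, 0.156])] [(0.9, [0.5737, -0.2797, -0.0018]), (0.59, [0.5691, -0.1278, -0.0007]), (0.39, [0.485, -0.1239, 0.0563])]
side [(0.88, [0.5725, -0.2537, 0.1954]), (0.74, [0.3771, -0.1297, 0.0687])] [(0.76, [0.5741, -0.2602, 0.0416])] [(0.94, [0.574, -0.2791, -0.0031]), (0.89, [0.5649, -0.1248, 0.0034]), (0.41, [0.375, -0.1278, 0.07])]
scene [(0.95, [0.5776, -0.253, 0.1966])] [(0.59, [0.5737, -0.2581, 0.0372]), (0.44, [0.4868, 0.0108, 0.04])] [(0.82, [0.5767, -0.2805, -0.0022]), (0.77, [0.5663, -0.1243, 0.0007])]
```

View pics/p_wrist.png

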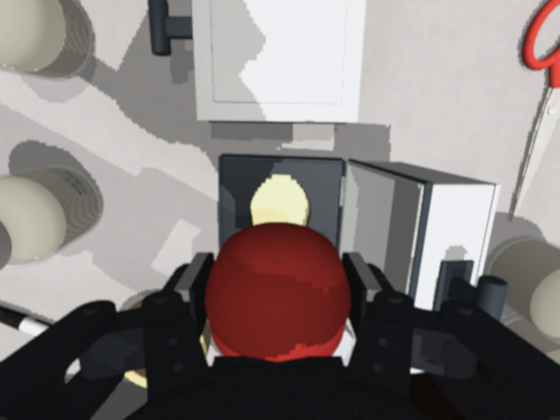

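View pics/p_side.png

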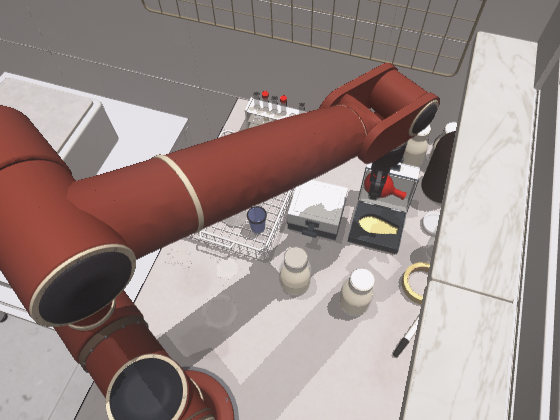

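View pics/p_scene.png

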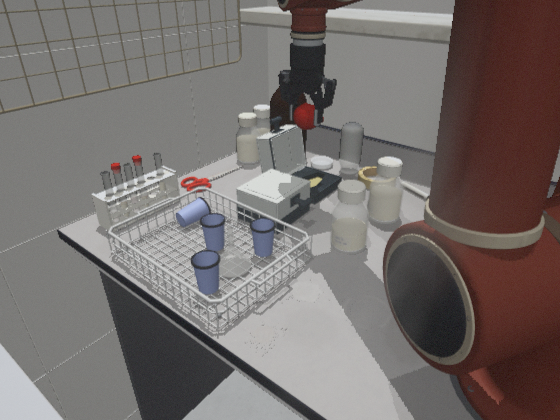

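In the wrist view the cut-out's fat end at (279,174) is centred under the bulb. The neck points to -y in the side view, and the networks put the bulb about 5 mm to +y of the nest.

```bash
python3 - <<'E'
from h import *
s=manip.state()
g=lambda uv,z:bp(uv,z,"wrist",s)[0].round(4)
print("cutout fat edge",g((279,174.5),.024),"L",g((250.5,210),.024),"R",g((309,210),.024),"base corners",g((220,156),.026),g((344,157),.026), "bulb top edge at .195",g((278,222),.195))
E
```

```text
cutout fat edge [ 0.5759 -0.2314  0.024 ] L [ 0.5519 -0.2656  0.024 ] R [ 0.6053 -0.2624  0.024 ] base corners [ 0.5236 -0.218   0.026 ] [ 0.6315 -0.2124  0.026 ] bulb top edge at .195 [ 0.5744 -0.2234  0.195 ]
```

```bash
python3 - <<'E'
from h import *
for i in range(3):
    s=manip.state();print(s["tool_pos"],q2R(s["tool_rot"]).as_rotvec())
    manip.grab_frame("wrist")
g=lambda uv,z:bp(uv,z,"wrist",s)[0].round(4)
print("cutout fat edge",g((279,174.5),.024),"L",g((250.5,210),.024),"R",g((309,210),.024),g((277.5,210),.024))
E
```

```text
[ 0.57614124 -0.25081288  0.17897054] [ 1.16529526  1.2365799  -1.16521113]
[ 0.57611566 -0.25090153  0.17898295] [ 1.16534806  1.23651338 -1.16531739]
[ 0.57609534 -0.25099285  0.1789456 ] [ 1.16550551  1.23647925 -1.16543332]
cutout fat edge [ 0.5759 -0.2316  0.024 ] L [ 0.5519 -0.2658  0.024 ] R [ 0.6053 -0.2626  0.024 ] [ 0.5765 -0.2643  0.024 ]
```

send_rows:
  motion:
    - [[0.1,-0.2,-2,0,0,0],[0.1,-0.2,-3,0,0,0],[0,0,-3,0,0,0],[0,0,-3,0,0,0],[0,0,-1.5,0,0,0],[0,0,0,0,0,0],[0,0,0,0,0,0],[0,0,0,0,0,0]]

```text
time: 25.02
tool_pos: [0.5794, -0.2559, 0.0562]
tool_rot: [0.516, 0.485, 0.513, -0.485]
contact_force: [0.0, 0.4, 0.3]
gripper_width: 0.661
```

```bash
python3 - <<'E'
from h import *
s=manip.state();print(s["time"],s["tool_pos"],s["contact_force"])
f=shot("wrist","p2")
s=manip.state();print(s["tool_pos"]);print("side",lm("bulb_mid","side"));shot("side","p2s");print(lm("bulb_mid","side"),lm("case_a_nest","side"))
shot("scene","p2c");print(lm("bulb_mid","scene"),lm("case_a_nest","scene"))
f=cv2.imread("pics/p2s.png");cv2.imwrite("pics/p2sz.png",cv2.resize(f[130:270,320:450],None,fx=4.5,fy=4.2,interpolation=cv2.INTER_CUBIC))
E
```

```text
25.0167 [ 0.5794378  -0.2559304   0.05617523] [0.04278119 0.44646045 0.28439728]
[ 0.57975998 -0.2561198   0.05674528]
side [(0.88, [0.5725, -0.2537, 0.1954]), (0.74, [0.3771, -0.1297, 0.0687])]
[(0.57, [0.5787, -0.2564, 0.0718])] [(0.7, [0.5742, -0.2612, 0.0405])]
[(0.92, [0.581, -0.2577, 0.0728])] [(0.78, [0.5737, -0.2574, 0.0348])]
```

View pics/p2.png

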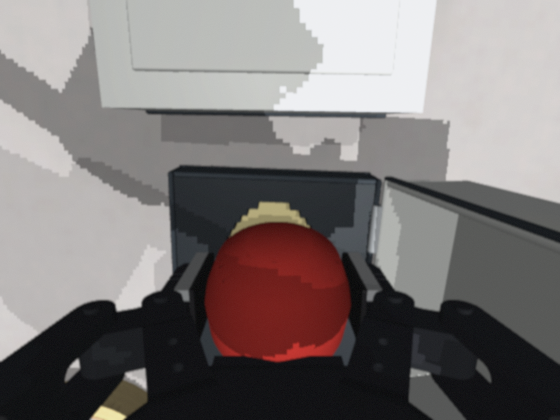

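View pics/p2sz.png

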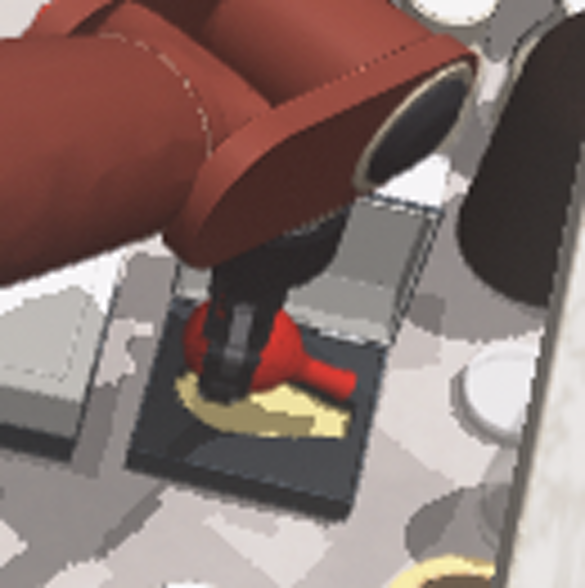

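The visible part of the cut-out is centred at col 272 and the tool at col 278, so I need about 3 mm towards -x.

send_rows:
  motion:
    - [[-0.3,-0.1,0,0,0,0],[0,0,-0.8,0,0,0],[0,0,-0.7,0,0,0],[0,0,0,0,0,0],[0,0,0,0,0,0]]

```text
time: 25.83
tool_pos: [0.5741, -0.2556, 0.0373]
tool_rot: [0.514, 0.485, 0.515, -0.485]
contact_force: [0.1, -0.5, -1.2]
gripper_width: 0.659
```

```bash
python3 - <<'E'
from h import *
manip.grab_frame("wrist");s=manip.state();print(s["time"],s["tool_pos"],s["contact_force"])
f=shot("wrist","p3")
g=lambda uv,z:bp(uv,z,"wrist",s)[0].round(4)
shot("side","p3s");print(lm("bulb_mid","side"),lm("case_a_nest","side"))
shot("scene","p3c");print(lm("bulb_mid","scene"),lm("case_a_nest","scene"))
f=cv2.imread("pics/p3s.png");cv2.imwrite("pics/p3sz.png",cv2.resize(f[150:270,340:440],None,fx=5,fy=5,interpolation=cv2.INTER_CUBIC))
E
```

```text
25.8833 [ 0.57457097 -0.25585158  0.03802546] [ 0.12272118 -0.1929507  -0.53362873]
[(0.78, [0.5766, -0.2568, 0.0557])] [(0.59, [0.575, -0.2609, 0.0359])]
[(0.64, [0.5729, -0.2605, 0.058])] [(0.6, [0.573, -0.2569, 0.0362]), (0.35, [0.4829, -0.1229, 0.0562])]
```

View pics/p3.png

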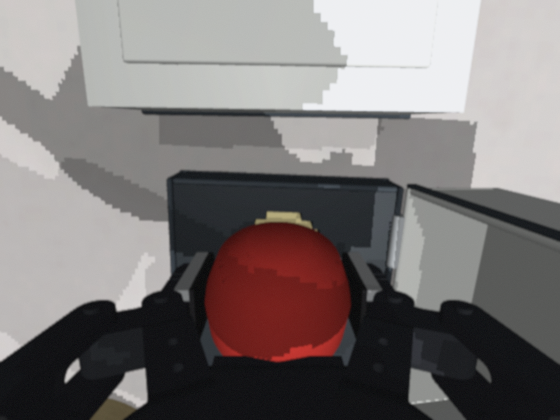

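View pics/p3sz.png

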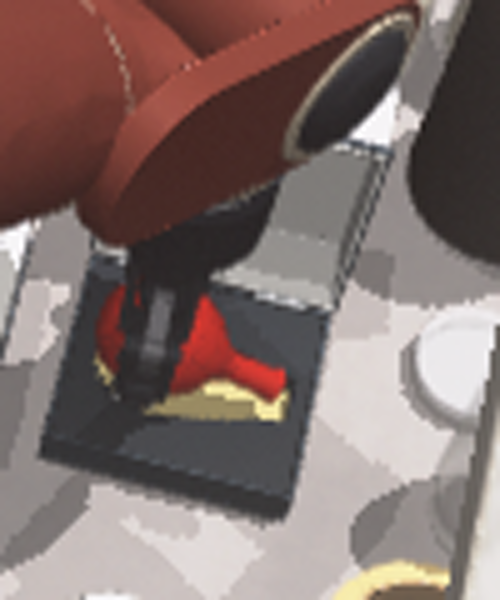

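send_rows:
  motion:
    - [[0.2,0,0,0,0,0],[0,0,-0.4,0,0,0],[0,0,-0.4,0,0,0],[0,0,-0.3,0,0,0],[0,0,0,0,0,0],[0,0,0,0,0,0]]

```text
time: 26.73
tool_pos: [0.5766, -0.2559, 0.0272]
tool_rot: [0.514, 0.485, 0.515, -0.485]
contact_force: [0.3, -0.2, 0.3]
gripper_width: 0.658
```

```bash
python3 - <<'E'
from h import *
f=shot("wrist","p4");s=manip.state();print(s["time"],s["tool_pos"],s["contact_force"],s["ft_torque"])
shot("side","p4s");print(lm("bulb_mid","side"))
f=cv2.imread("pics/p4s.png");cv2.imwrite("pics/p4sz.png",cv2.resize(f[150:270,340:440],None,fx=5,fy=5,interpolation=cv2.INTER_CUBIC))
E
```

```text
26.7833 [ 0.57683706 -0.25599546  0.02753733] [ 0.47473847 -0.89260027 -0.63474352] [ 0.03305711 -0.01855237 -0.01308792]
[(0.71, [0.5734, -0.257, 0.0438]), (0.43, [0.4806, -0.1234, 0.0576])]
```

View pics/p4.png

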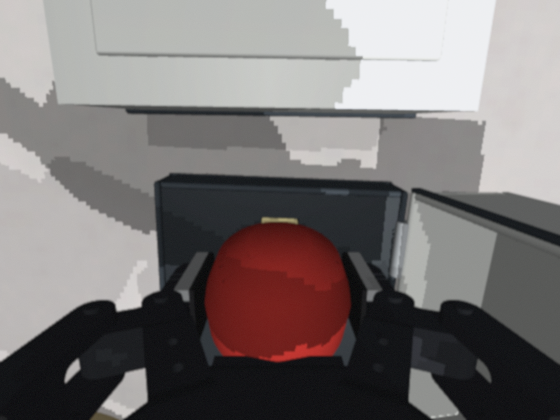

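View pics/p4sz.png

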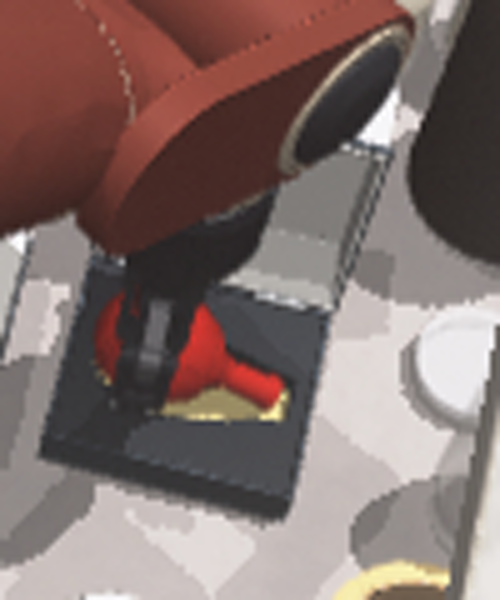

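The bulb is centred over the cut-out: the remaining strip is at (280,220) and the neck is above the neck groove. Lowering the last few mm.

send_rows:
  motion:
    - [[0,0,-0.2,0,0,0],[0,0,-0.2,0,0,0],[0,0,-0.1,0,0,0],[0,0,0,0,0,0],[0,0,0,0,0,0]]

```text
time: 27.3
tool_pos: [0.5772, -0.2562, 0.0236]
tool_rot: [0.515, 0.485, 0.514, -0.485]
contact_force: [-2.1, 1.2, 5.0]
gripper_width: 0.656
```

send_rows:
  motion:
    - [[0,0,0,0,0,0],[0,0,0,0,0,0],[0,0,0,0,0,0],[0,0,0,0,0,0],[0,0,1,0,0,0],[0,0,2,0,0,0],[0,0,4,0,0,0],[0,1,4,0,0,0],[0,1,4,0,0,0],[0,0,0,0,0,0],[0,0,0,0,0,0]]
  fingers: 0.22

```text
time: 28.22
tool_pos: [0.5793, -0.2369, 0.1782]
tool_rot: [0.518, 0.486, 0.512, -0.484]
contact_force: [0.1, 1.2, -1.5]
gripper_width: 0.775
```

```bash
python3 - <<'E'
from h import *
manip.grab_frame("wrist");f=shot("wrist","p5");s=manip.state();print(s["time"],s["tool_pos"],s["contact_force"])
print(lm("bulb_mid","wrist",s),lm("case_a_nest","wrist",s))
shot("side","p5s");print(lm("bulb_mid","side"))
f=cv2.imread("pics/p5s.png");cv2.imwrite("pics/p5sz.png",cv2.resize(f[150:270,340:440],None,fx=5,fy=5,interpolation=cv2.INTER_CUBIC))
E
```

```text
28.3167 [ 0.57670847 -0.23594838  0.17270205] [-0.73389412 -1.07792629  0.20164317]
[(0.94, [0.5745, -0.2528, 0.0358])] []
[(0.67, [0.6322, -0.2771, 0.0288]), (0.66, [0.5741, -0.2573, 0.0412])]
```

View pics/p5.png

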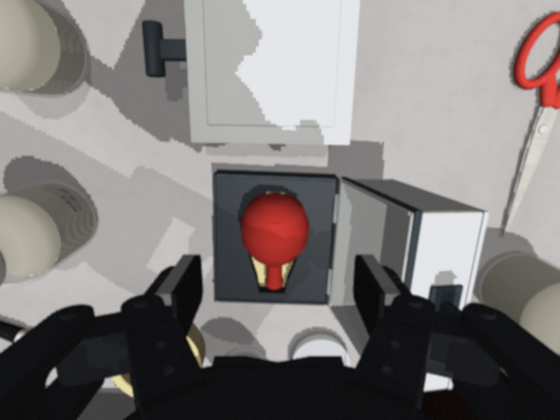

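View pics/p5sz.png

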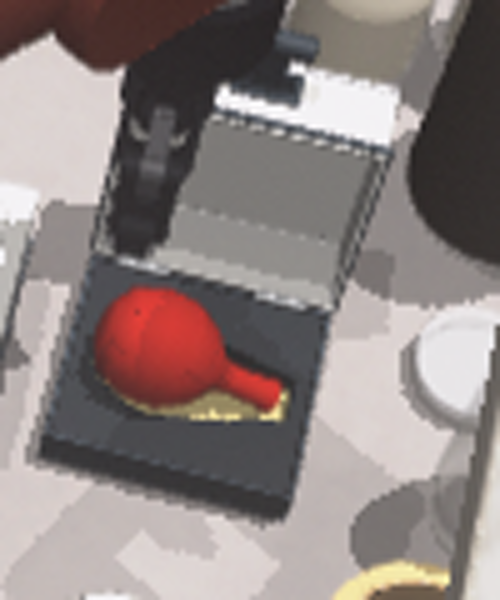

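The bulb sits in the cut-out at (275,228), with its neck in the groove. Its measured z is 36–41 mm, against 41 for right down. Next I grip the handle again to shut the lid.

send_rows:
  motion:
    - [[0,0,2,0,0,0.12],[0,0,2,0,0,0.12],[1,-0.4,1,0,0,0.12],[1,-0.4,0,0,0,0.12],[1,-0.4,0,0,0,0.12],[1,-0.4,0,0,0,0.12],[1,-0.4,0,0,0,0.12],[1,-0.4,0,0,0,0.12],[1,-0.4,0,0,0,0.12],[1,-0.4,0,0,0,0.12],[1,-0.4,0,0,0,0.12],[1,-0.4,0,0,0,0.12]]
  fingers: 0

```text
time: 29.52
tool_pos: [0.6769, -0.2763, 0.2209]
tool_rot: [0.706, 0.024, 0.708, -0.023]
contact_force: [-1.1, 0.9, 0.2]
gripper_width: 0.996
```

send_rows:
  motion:
    - [[1,-0.4,0,0,0,0.1],[1.0,0,0,0,0,0],[0,0,0,0,0,0],[0,0,0,0,0,0]]

```text
time: 29.85
tool_pos: [0.6966, -0.28, 0.2211]
tool_rot: [0.706, -0.009, 0.708, 0.01]
contact_force: [-1.4, 0.9, -0.4]
gripper_width: 1.002
```

```bash
python3 - <<'E'
from h import *
manip.grab_frame("wrist");f=shot("wrist","p6");s=manip.state();M=q2R(s["tool_rot"]).as_matrix();print(s["time"],s["tool_pos"],s["contact_force"],np.degrees(np.arctan2(M[1,1],M[0,1])))
print(lm("case_a_handle","wrist",s))
E
```

```text
29.95 [ 0.69636863 -0.28000161  0.22193255] [0.33701161 0.86893903 0.55121202] 91.59721083338607
[(0.83, [0.6847, -0.2842, 0.1531])]
```

View pics/p6.png

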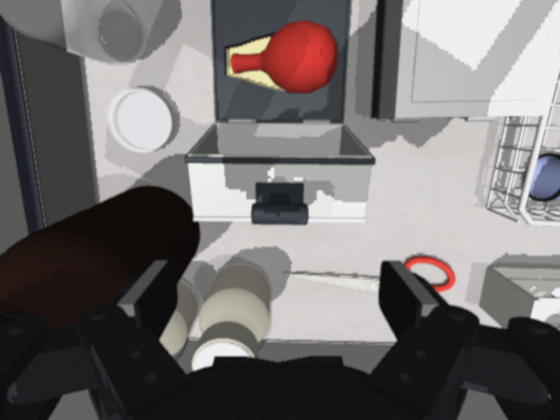

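```bash
python3 - <<'E'
from h import *
s=manip.state()
for z in (.15,.155,.16): print(bp((280,213),z,"wrist",s)[0].round(4))
E
```

```text
[ 0.6899 -0.2778  0.15  ]
[ 0.6885 -0.2778  0.155 ]
[ 0.6872 -0.2779  0.16  ]
```

send_rows:
  motion:
    - [[-0.3,0.1,-2,0,0,0],[-0.3,0,-3,0,0,0],[0,0,-2.5,0,0,0],[0,0,-1,0,0,0],[0,0,0,0,0,0]]

```text
time: 30.42
tool_pos: [0.6885, -0.278, 0.1334]
tool_rot: [0.705, -0.009, 0.709, 0.011]
contact_force: [-0.5, 0.0, -0.1]
gripper_width: 1.003
```

send_rows:
  motion:
    - [[0,0,0,0,0,0],[0,0,0,0,0,0],[0,0,0,0,0,0],[0,0,0,0,0,0],[0,0,0,0,0,0],[0,0,0,0,0,0]]
  fingers: 1

```text
time: 30.92
tool_pos: [0.6925, -0.279, 0.1405]
tool_rot: [0.708, -0.01, 0.706, 0.01]
contact_force: [2.0, 2.1, 5.5]
gripper_width: 0.407
```

```bash
python3 - <<'E'
from h import *
f=shot("wrist","p7");s=manip.state();print(s["time"],s["tool_pos"],s["contact_force"],s["gripper_width"])
# generate reverse arc from lid angle t0 to 0
H=np.array([.633,.026]);r=.1432;a0=.211
g=np.array([s["tool_pos"][0],s["tool_pos"][2]+.021]); 
a=np.arctan2(g[1]-H[1],-(g[0]-H[0]));print("ang",a-a0, np.hypot(*(g-H)))
n=24;t=np.linspace(a,a0,n+1);P=np.c_[-r*np.cos(t),r*np.sin(t)]*100
print(np.diff(P,axis=0).round(1).tolist())
E
```

```text
30.9667 [ 0.69249366 -0.27903233  0.14042337] [1.47514843 2.44434806 5.50942703] 0.40481527208018714
ang 1.7737300521056905 0.14791546895755178
[[-1.0, 0.4], [-1.0, 0.3], [-1.0, 0.2], [-1.0, 0.2], [-1.1, 0.1], [-1.1, 0.0], [-1.1, -0.1], [-1.0, -0.1], [-1.0, -0.2], [-1.0, -0.3], [-1.0, -0.4], [-1.0, -0.4], [-0.9, -0.5], [-0.9, -0.6], [-0.8, -0.6], [-0.8, -0.7], [-0.7, -0.8], [-0.7, -0.8], [-0.6, -0.9], [-0.5, -0.9], [-0.5, -0.9], [-0.4, -1.0], [-0.3, -1.0], [-0.3, -1.0]]
```

View pics/p7.png

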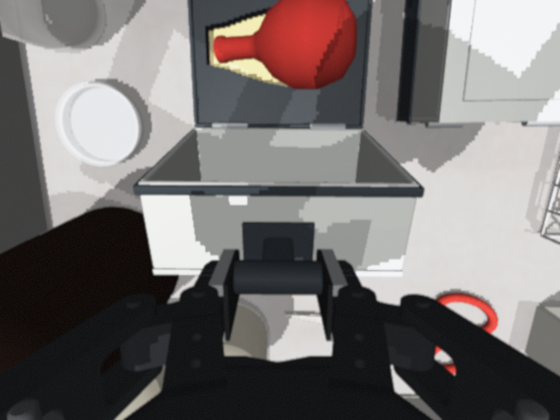

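send_rows:
  motion:
    - [[-1.0,0,0.4,0,0,0],[-1.0,0,0.3,0,0,0],[-1.0,-0.1,0.2,0,0,0],[-1.0,0,0.2,0,0,0],[-1.1,0,0.1,0,0,0],[-1.1,0,0,0,0,0],[-1.1,-0.1,-0.1,0,0,0],[-1.0,0,-0.1,0,0,0],[-1.0,0,-0.2,0,0,0],[-1.0,0,-0.3,0,0,0],[-1.0,-0.1,-0.4,0,0,0],[-1.0,0,-0.4,0,0,0]]

```text
time: 31.97
tool_pos: [0.5693, -0.2815, 0.1372]
tool_rot: [0.709, -0.01, 0.705, 0.01]
contact_force: [2.7, 5.2, 4.7]
gripper_width: 0.406
```

send_rows:
  motion:
    - [[-0.9,0,-0.5,0,0,0],[-0.9,0,-0.6,0,0,0],[-0.8,0,-0.6,0,0,0],[-0.8,0,-0.7,0,0,0],[-0.7,0,-0.8,0,0,0],[-0.7,0,-0.8,0,0,0],[-0.6,0,-0.9,0,0,0],[-0.5,0,-0.9,0,0,0],[-0.5,0,-0.9,0,0,0],[-0.4,0,-0.8,0,0,0],[0,0,0,0,0,0]]

```text
time: 32.88
tool_pos: [0.4987, -0.2828, 0.059]
tool_rot: [0.706, -0.01, 0.708, 0.009]
contact_force: [-2.0, -1.7, 2.7]
gripper_width: 0.404
```

send_rows:
  motion:
    - [[-0.2,0,-0.5,0,0,0],[-0.1,0,-0.5,0,0,0],[0,0,-0.4,0,0,0],[0,0,0,0,0,0]]

```text
time: 33.22
tool_pos: [0.4946, -0.2828, 0.0454]
tool_rot: [0.705, -0.01, 0.709, 0.01]
contact_force: [-9.3, -3.0, 4.0]
gripper_width: 0.406
```

send_rows:
  motion:
    - [[0.1,0,-0.2,0,0,0],[0,0,-0.2,0,0,0],[0,0,-0.1,0,0,0],[0,0,0,0,0,0]]

```text
time: 33.55
tool_pos: [0.4937, -0.2828, 0.0401]
tool_rot: [0.703, -0.01, 0.711, 0.011]
contact_force: [-14.6, -2.8, 7.4]
gripper_width: 0.401
```

```bash
python3 - <<'E'
from h import *
shot("side","p8s");shot("wrist","p8");s=manip.state();print(s["time"],s["tool_pos"],s["contact_force"])
f=cv2.imread("pics/p8s.png");cv2.imwrite("pics/p8sz.png",cv2.resize(f[150:270,280:440],None,fx=4.5,fy=4.5,interpolation=cv2.INTER_CUBIC))
E
```

```text
33.65 [ 0.49367548 -0.28274638  0.04010138] [-15.50124671  -3.11134265   7.05854082]
```

View pics/p8sz.png

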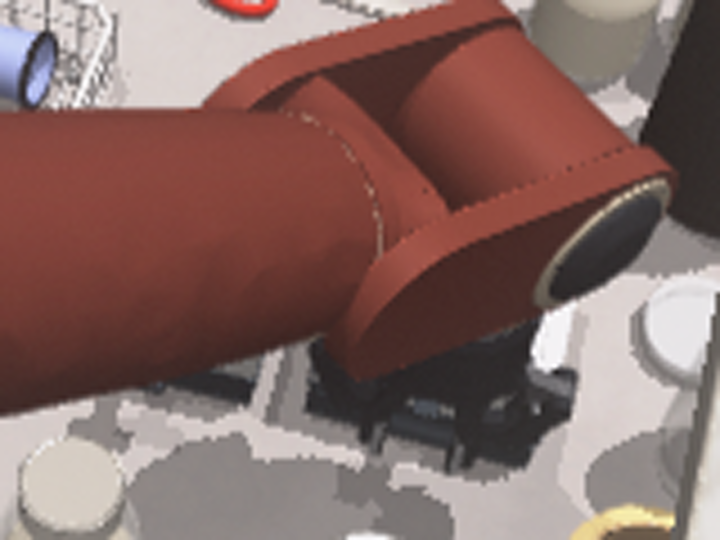

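View pics/p8.png

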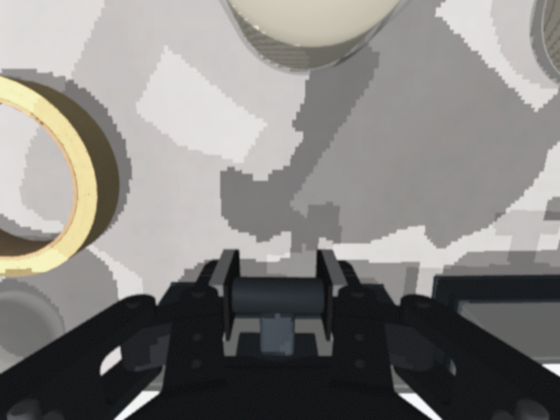

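send_rows:
  motion:
    - [[-0.2,0,-0.2,0,0,0],[0,0,-0.2,0,0,0],[0,0,0,0,0,0]]

```text
time: 33.9
tool_pos: [0.493, -0.2828, 0.0365]
tool_rot: [0.704, -0.01, 0.71, 0.01]
contact_force: [-11.1, -2.8, 5.5]
gripper_width: 0.405
```

send_rows:
  motion:
    - [[0,0,-0.2,0,0,0],[0,0,0,0,0,0]]

```text
time: 34.07
tool_pos: [0.4929, -0.2828, 0.0344]
tool_rot: [0.704, -0.01, 0.71, 0.01]
contact_force: [-11.8, -2.3, 5.8]
gripper_width: 0.402
```

send_rows:
  motion:
    - [[0,0,-0.2,0,0,0],[0,0,-0.2,0,0,0],[0,0,0,0,0,0]]

```text
time: 34.32
tool_pos: [0.4926, -0.2828, 0.0323]
tool_rot: [0.703, -0.01, 0.711, 0.011]
contact_force: [-18.8, 2.2, 16.9]
gripper_width: 0.398
```

```bash
python3 - <<'E'
from h import *
shot("scene","p9c");shot("wrist","p9");s=manip.state();print(s["time"],s["tool_pos"],s["contact_force"])
f=cv2.imread("pics/p9c.png");cv2.imwrite("pics/p9cz.png",cv2.resize(f[110:250,210:400],None,fx=4,fy=4,interpolation=cv2.INTER_CUBIC))
E
```

```text
34.4167 [ 0.49261241 -0.28284238  0.03229559] [-19.68350739   0.48649568  16.95720676]
```

View pics/p9cz.png

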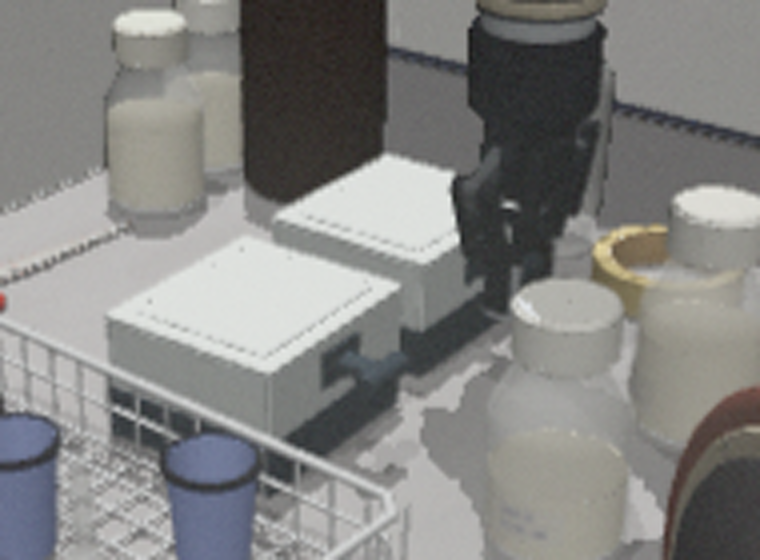

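View pics/p9.png

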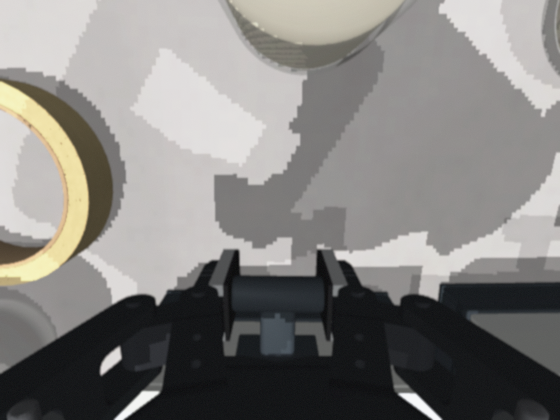

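send_rows:
  motion:
    - [[0,0,-0.2,0,0,0],[0,0,-0.1,0,0,0],[0,0,0,0,0,0]]

```text
time: 34.67
tool_pos: [0.4926, -0.2829, 0.032]
tool_rot: [0.703, -0.01, 0.711, 0.011]
contact_force: [-25.7, 6.4, 33.0]
gripper_width: 0.405
```

That is a hard stop: z stays at 32.0 mm while the force rises. Releasing and checking.

send_rows:
  motion:
    - [[-0.1,0,0.4,0,0,0],[0,0,0,0,0,0],[0,0,0,0,0,0],[0,0,0,0,0,0],[0,0,0,0,0,0],[0,0,2,0,0,0],[0,0,4,0,0,0],[0,0,4,0,0,0],[0,2,4,0,0,0],[0,3,2,0,0,0],[0,2,0,0,0,0],[0,0,0,0,0,0]]
  fingers: 0

```text
time: 35.67
tool_pos: [0.496, -0.2112, 0.1912]
tool_rot: [0.708, -0.011, 0.706, 0.011]
contact_force: [0.4, 0.4, -1.6]
gripper_width: 1.0
```

```bash
python3 - <<'E'
from h import *
shot("scene","q1c");manip.grab_frame("wrist");shot("wrist","q1");s=manip.state();print(s["time"],s["tool_pos"],s["contact_force"])
print(lm("case_a_handle","scene"),lm("case_a_handle","wrist",s))
f=cv2.imread("pics/q1c.png");cv2.imwrite("pics/q1cz.png",cv2.resize(f[110:250,210:400],None,fx=4,fy=4,interpolation=cv2.INTER_CUBIC))
E
```

```text
35.8167 [ 0.49458766 -0.21346368  0.18801212] [-0.21101841 -0.8725423  -0.40982025]
[(0.64, [0.4945, -0.2803, 0.0539])] [(0.7, [0.4906, -0.2884, 0.0498])]
```

View pics/q1cz.png

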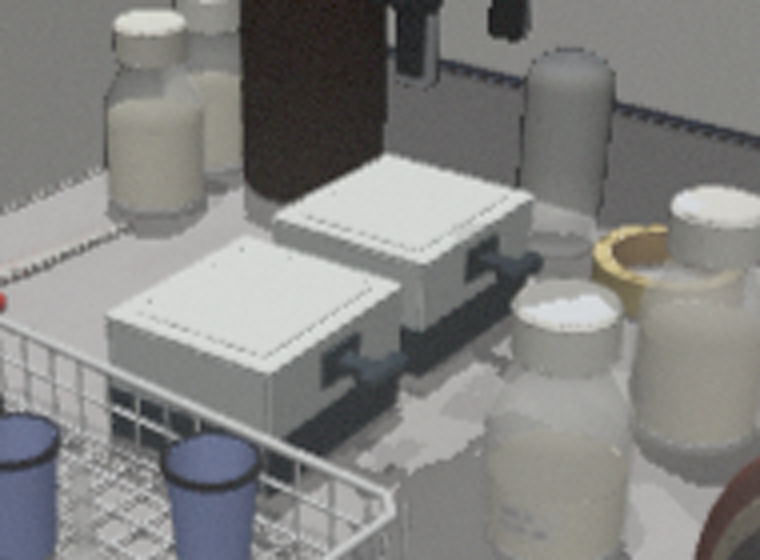

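View pics/q1.png

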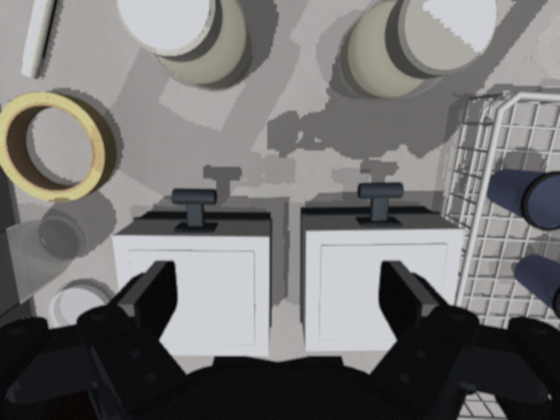

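Both cases look shut and alike in the scene view, with handles at (375,362) and (510,262) in the zoom. Now to the tipped cup: over it with the jaws across.

send_rows:
  motion:
    - [[1.4,1.8,0.3,0,0,-0.12],[1.4,1.8,0.3,0,0,-0.12],[1.4,1.8,0,0,0,-0.12],[1.4,1.8,0,0,0,-0.12],[1.4,1.8,0,0,0,-0.12],[1.4,1.8,0,0,0,-0.12],[1.4,1.8,0,0,0,-0.12],[1.4,1.8,0,0,0,-0.12],[1.4,1.8,0,0,0,-0.12],[1.4,1.8,0,0,0,-0.12],[1.4,1.8,0,0,0,-0.12],[1.4,1.8,0,0,0,-0.12]]

```text
time: 36.92
tool_pos: [0.6635, 0.0024, 0.1935]
tool_rot: [0.536, 0.46, 0.537, -0.461]
contact_force: [0.5, -0.1, 0.7]
gripper_width: 1.0
```

send_rows:
  motion:
    - [[1.4,1.9,0,0,0,-0.12],[0,0,0,0,0,-0.12],[0,0,0,0,0,0],[0,0,0,0,0,0],[0,0,0,0,0,0]]

```text
time: 37.33
tool_pos: [0.6767, 0.0205, 0.1942]
tool_rot: [-0.479, -0.519, -0.48, 0.52]
contact_force: [0.5, -0.5, -0.4]
gripper_width: 1.002
```

```bash
python3 - <<'E'
from h import *
shot("wrist","r1");s=manip.state();M=q2R(s["tool_rot"]).as_matrix();print(s["time"],s["tool_pos"],np.degrees(np.arctan2(M[1,1],M[0,1])),s["joint_pos"].round(2))
E
```

```text
37.3833 [0.67668594 0.02050534 0.19451768] -4.603798131156485 [-0.08  0.2   1.52 -0.    1.43  0.  ]
```

View pics/r1.png

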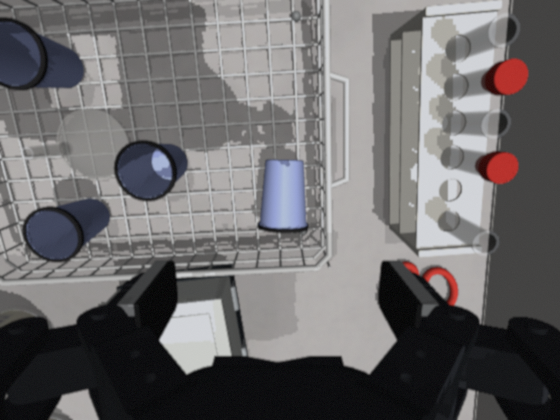

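The lying cup is upright in the picture, foot at (284,162) and rim at (283,227), so the jaws are square to it.

```bash
python3 - <<'E'
from h import *
s=manip.state();print(s["tool_pos"])
g=lambda uv,z:bp(uv,z,"wrist",s)[0].round(4)
print("foot",g((284.5,162),.03),"rim",g((283,228),.03),"mid",g((284,198),.045), "wall",g((327,200),.056), "C rim",g((148,170),.07),"neck")
E
```

```text
[0.67668594 0.02050534 0.19451768]
foot [0.6847 0.0492 0.03  ] rim [ 0.6786 -0.0135  0.03  ] mid [0.6817 0.0192 0.045 ] wall [0.7183 0.0171 0.056 ] C rim [0.5755 0.0564 0.07  ] neck
```

send_rows:
  motion:
    - [[0.1,0,0,0,0,-0.12],[0.1,0,0,0,0,-0.12],[0.1,0,0,0,0,-0.12],[0.1,0,0,0,0,-0.12],[0.1,0,0,0,0,-0.12],[0,0,0,0,0,-0.12],[0,0,0,0,0,-0.12],[0,0,0,0,0,-0.12],[0,0,-1,0,0,-0.12],[0,0,-2,0,0,-0.12],[0,0,-2,0,0,-0.12],[0,0,-2,0,0,-0.12]]
  fingers: 0.1

```text
time: 38.38
tool_pos: [0.682, 0.0206, 0.1249]
tool_rot: [0.016, 0.707, 0.016, -0.707]
contact_force: [0.0, -0.7, -0.5]
gripper_width: 0.9
```

send_rows:
  motion:
    - [[0,0,-1,0,0,-0.12],[0,0,0,0,0,0],[0,0,0,0,0,0]]

```text
time: 38.63
tool_pos: [0.6814, 0.0209, 0.1145]
tool_rot: [0.024, -0.706, 0.024, 0.707]
contact_force: [0.5, -0.1, -0.3]
gripper_width: 0.902
```

```bash
python3 - <<'E'
from h import *
manip.grab_frame("wrist");shot("wrist","r2");s=manip.state();M=q2R(s["tool_rot"]).as_matrix();print(s["time"],s["tool_pos"],np.degrees(np.arctan2(M[1,1],M[0,1])),s["joint_pos"].round(2),s["gripper_width"])
p=s["tool_pos"]
for a in (.0382,-.0382,.053,-.053):
    q=p+a*M[:,1];q[2]=.03;print(a,q.round(3),np.round(proj(q,"wrist",s),0))
E
```

```text
38.7333 [0.68280121 0.02106464 0.11671418] -93.88796881929778 [-0.08  0.27  1.56  0.    1.3   1.56] 0.8982660597509047
0.0382 [ 0.68  -0.017  0.03 ] [333. 215.]
-0.0382 [0.685 0.059 0.03 ] [225. 215.]
0.053 [ 0.679 -0.032  0.03 ] [353. 215.]
-0.053 [0.686 0.074 0.03 ] [204. 215.]
```

View pics/r2.png

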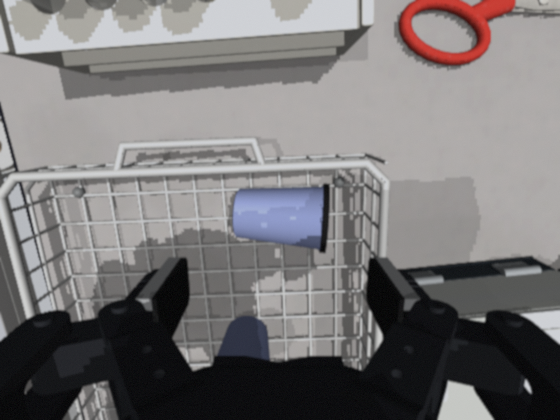

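The cup lies between cols 233 (foot) and 328 (rim), at row 217. The fingers will land at 225 and 333, both clear of the wall at 378. Descending and gripping it lengthwise.

send_rows:
  motion:
    - [[0,0,-3,0,0,0],[0,0,-3,0,0,0],[0,0,-2,0,0,0],[0,0,-1.5,0,0,0],[0,0,-0.5,0,0,0],[0,0,0,0,0,0]]

```text
time: 39.23
tool_pos: [0.6817, 0.0215, 0.0145]
tool_rot: [0.025, -0.706, 0.025, 0.707]
contact_force: [-0.3, -0.6, -0.1]
gripper_width: 0.901
```

send_rows:
  motion:
    - [[0,0,0,0,0,0],[0,0,0,0,0,0],[0,0,0,0,0,0],[0,0,0,0,0,0]]
  fingers: 1

```text
time: 39.57
tool_pos: [0.6841, 0.0214, 0.0179]
tool_rot: [-0.025, 0.708, -0.025, -0.705]
contact_force: [1.5, -0.2, 5.2]
gripper_width: 0.702
```

```bash
python3 - <<'E'
from h import *
shot("wrist","r3");s=manip.state();print(s["time"],s["tool_pos"],s["gripper_width"],s["contact_force"])
E
```

```text
39.6167 [0.68406515 0.02139356 0.01784893] 0.7062579787379049 [0.67454378 0.33589079 5.53422697]
```

View pics/r3.png

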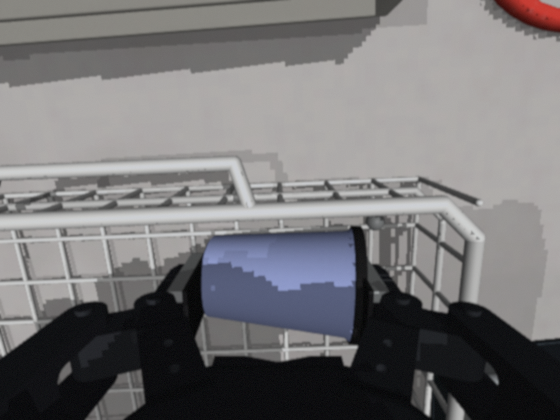

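send_rows:
  motion:
    - [[0,0,1,0,0,0],[0,0,3,0,0,0],[0,0,4,0,0,0.06],[0,0,3,0,0,0.12],[-1,1.2,0,0,0,0.12],[-1,1.2,0,0,0,0.12],[-1,1.2,0,0,0,0.12],[-1,1.2,0,0,0,0.12],[-1,1.2,0,0,0,0.12],[-1,1.2,0,0,0,0.12],[-1,1.2,0,0,0,0.12],[-1,1.2,0,0,0,0.12]]

```text
time: 40.62
tool_pos: [0.601, 0.118, 0.1254]
tool_rot: [-0.362, -0.607, -0.362, 0.607]
contact_force: [0.2, -0.7, 0.7]
gripper_width: 0.707
```

send_rows:
  motion:
    - [[0,0,0,0,0,0.12],[0,0,0,0,0,0.12],[0,0,0,0,0,0.12],[0,0,0,0,0,0.12],[0,0,0,0,0,0],[0,0,0,0,0,0]]

```text
time: 41.12
tool_pos: [0.6017, 0.1175, 0.1253]
tool_rot: [-0.494, -0.506, -0.494, 0.506]
contact_force: [0.1, 0.2, 0.4]
gripper_width: 0.7
```

```bash
python3 - <<'E'
from h import *
shot("wrist","r4");shot("scene","r4c");s=manip.state();M=q2R(s["tool_rot"]).as_matrix();print(s["time"],s["tool_pos"],np.degrees(np.arctan2(M[1,1],M[0,1])),s["gripper_width"],s["contact_force"])
E
```

```text
41.2167 [0.60184237 0.11746537 0.1252233 ] -1.335320848208372 0.709568060823104 [ 0.19441917  0.22704341 -0.64642753]
```

View pics/r4.png

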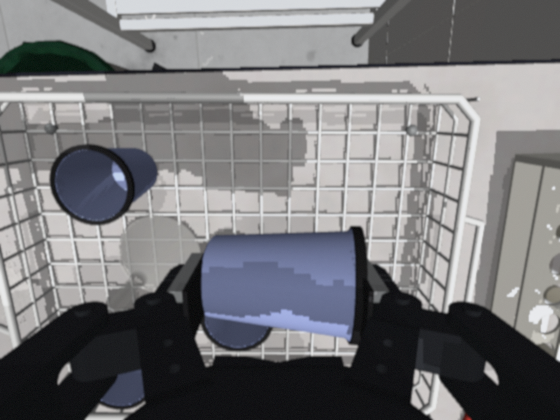

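View pics/r4c.png

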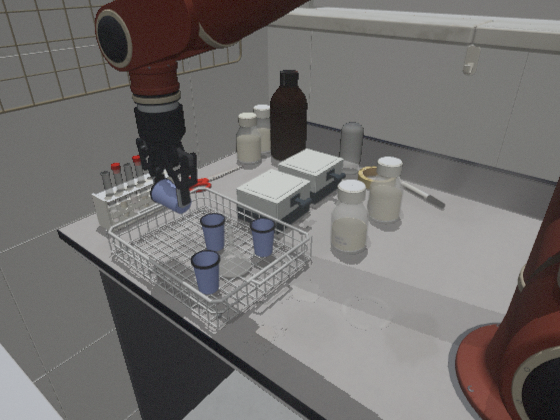

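send_rows:
  motion:
    - [[0,0.9,-1,0,0,0],[0,0.9,-3,0,0,0],[0,0,-3,0,0,0],[0,0,-2,0,0,0],[0,0,-1,0,0,0],[0,0,-0.4,0,0,0],[0,0,0,0,0,0]]

```text
time: 41.8
tool_pos: [0.6014, 0.1357, 0.0201]
tool_rot: [-0.494, -0.505, -0.495, 0.506]
contact_force: [0.2, 0.6, -0.6]
gripper_width: 0.704
```

send_rows:
  motion:
    - [[0,0,0,0,0,0],[0,0,0,0,0,0],[0,0,0,0,0,0],[0,0,2,0,0,0],[0,0,4,0,0,0],[0,0,4,0,0,0],[0,0,2,0,0,0.1],[0,0,0,0,0,0.12],[0,0,0,0,0,0.12],[0,0,0,0,0,0.12],[0,0,0,0,0,0.12],[0,0,0,0,0,0.12]]
  fingers: 0.08

```text
time: 42.8
tool_pos: [0.6026, 0.1355, 0.1426]
tool_rot: [0.64, 0.304, 0.638, -0.303]
contact_force: [-0.9, 0.7, -0.7]
gripper_width: 0.922
```

send_rows:
  motion:
    - [[0,0,0,0,0,0.12],[0,0,0,0,0,0.12],[0,0,0,0,0,0.12],[0,0,0,0,0,0.12],[0,0,0,0,0,0.12],[0,0,0,0,0,0.12],[0,0,0,0,0,0.12],[0,0,0,0,0,0.05],[0,0,0,0,0,0],[0,0,0,0,0,0]]

```text
time: 43.63
tool_pos: [0.6024, 0.1355, 0.1422]
tool_rot: [0.708, 0.001, 0.707, -0.001]
contact_force: [0.2, 0.8, 0.2]
gripper_width: 0.919
```

```bash
python3 - <<'E'
from h import *
manip.grab_frame("wrist");shot("wrist","r5");s=manip.state();M=q2R(s["tool_rot"]).as_matrix();print(s["time"],s["tool_pos"],np.degrees(np.arctan2(M[1,1],M[0,1])),s["gripper_width"],s["joint_pos"].round(2))
E
```

```text
43.7333 [0.602255   0.13551927 0.14176453] 89.82577271265964 0.9219975850717076 [ 0.1   0.1   1.71 -0.    1.32 -1.47]
```

View pics/r5.png

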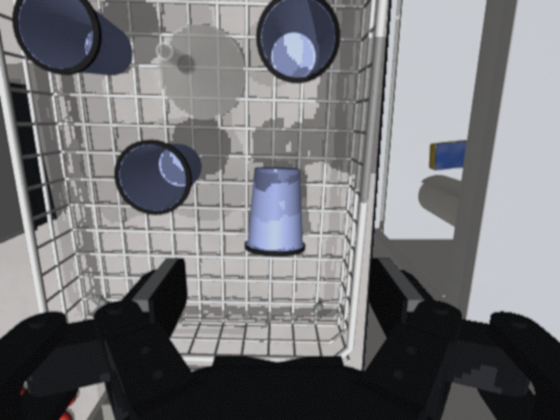

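send_rows:
  motion:
    - [[-0.2,0,0,0,0.12,0],[-0.2,0,0,0,0.12,0],[-0.2,0,0,0,0.12,0],[-0.2,0,0,0,0.12,0],[-0.2,0,0,0,0.12,0],[-0.2,0,0,0,0.12,0],[-0.1,0,-2,0,0.065,0],[0,0,-3,0,0,0],[0,0,-2,0,0,0],[0,0,0,0,0,0],[0,0,0,0,0,0]]

```text
time: 44.65
tool_pos: [0.5881, 0.1355, 0.0701]
tool_rot: [0.381, 0.0, 0.924, -0.001]
contact_force: [-0.4, 0.2, 0.2]
gripper_width: 0.92
```

```bash
python3 - <<'E'
from h import *
shot("side","r6s");shot("wrist","r6");s=manip.state();M=q2R(s["tool_rot"]).as_matrix();print(s["time"],s["tool_pos"],M.round(3),s["gripper_width"],s["joint_pos"].round(2))
g=lambda uv,z:bp(uv,z,"wrist",s)[0].round(4)
E
```

```text
44.75 [0.58995075 0.13564925 0.07305345] [[-0.705  0.001  0.709]
 [ 0.     1.    -0.002]
 [-0.709 -0.001 -0.705]] 0.9216792195956124 [ 0.08  0.65  1.28  0.06  1.99 -1.49]
```

View pics/r6.png

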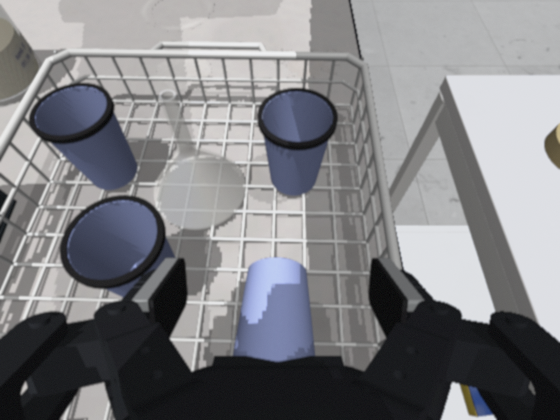

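send_rows:
  motion:
    - [[0,0,-2,0,0,0],[0,0,-2,0,0,0],[0,0,-1.2,0,0,0],[0,0,-0.4,0,0,0],[0,0,0,0,0,0]]

```text
time: 45.17
tool_pos: [0.5908, 0.1361, 0.0232]
tool_rot: [0.382, 0.0, 0.924, 0.002]
contact_force: [-6.5, -2.5, 20.6]
gripper_width: 0.92
```

send_rows:
  motion:
    - [[0,0,0,0,0,0],[0,0,0,0,0,0],[0,0,0,0,0,0],[0,0,0,0,0,0],[0,0,0,0,0,0]]
  fingers: 1

```text
time: 45.58
tool_pos: [0.5942, 0.1367, 0.0237]
tool_rot: [0.388, 0.001, 0.922, 0.0]
contact_force: [6.9, 2.6, 17.8]
gripper_width: 0.47
```

```bash
python3 - <<'E'
from h import *
shot("wrist","r7");s=manip.state();print(s["time"],s["tool_pos"],s["gripper_width"],s["contact_force"])
E
```

```text
45.6333 [0.59424794 0.13666375 0.02372622] 0.4705235940291124 [ 5.69627901  2.22647503 17.14446111]
```

View pics/r7.png

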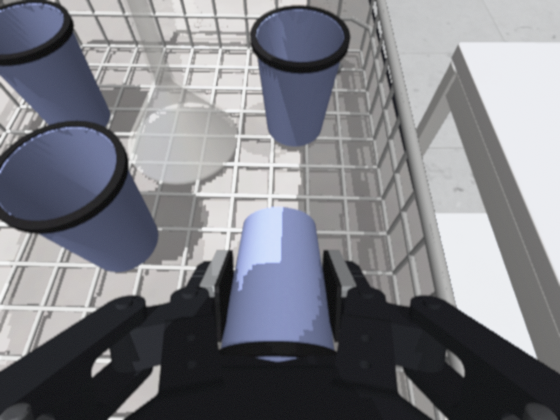

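The cup is held across (280,300), rim towards +x. Lifting, then pitching it upright.

send_rows:
  motion:
    - [[0,0,1,0,0,0],[0,0,2,0,0,0],[0,0,4,0,0,0],[0,0,4,0,0,0],[0.5,0,1,0,-0.12,0],[0.5,0,0,0,-0.12,0],[0.5,0,0,0,-0.12,0],[0.5,0,0,0,-0.12,0],[0.5,0,0,0,-0.12,0],[0.5,0,0,0,-0.12,0],[0.5,0,0,0,-0.12,0],[0.5,0,0,0,-0.12,0]]

```text
time: 46.63
tool_pos: [0.6302, 0.1356, 0.1386]
tool_rot: [0.769, 0.001, 0.639, -0.0]
contact_force: [-0.6, 0.2, -0.1]
gripper_width: 0.466
```

send_rows:
  motion:
    - [[0.5,0,0,0,-0.12,0],[0.5,0,0,0,-0.12,0],[0,0,0,0,-0.12,0],[0,0,0,0,-0.04,0],[0,0,0,0,0,0],[0,0,0,0,0,0]]

```text
time: 47.13
tool_pos: [0.6387, 0.1356, 0.1363]
tool_rot: [0.879, 0.001, 0.477, -0.0]
contact_force: [0.5, 0.0, -0.4]
gripper_width: 0.476
```

```bash
python3 - <<'E'
from h import *
shot("scene","r8c");shot("wrist","r8");shot("side","r8s");s=manip.state();M=q2R(s["tool_rot"]).as_matrix();print(s["time"],s["tool_pos"],M.round(2),s["gripper_width"],s["contact_force"])
for c in("scene","side"): print(lm("cup_1_mid",c))
f=cv2.imread("pics/r8c.png");cv2.imwrite("pics/r8cz.png",cv2.resize(f[100:310,80:330],None,fx=2.8,fy=2.8,interpolation=cv2.INTER_CUBIC))
E
```

```text
47.2833 [0.64052021 0.13553048 0.13723188] [[ 0.55  0.    0.84]
 [ 0.    1.   -0.  ]
 [-0.84  0.    0.55]] 0.47193595909886676 [ 0.21556839 -0.38463381  0.20071086]
[(0.68, [0.5697, 0.0542, 0.0386]), (0.34, [0.487, 0.1532, 0.0396])]
[(0.69, [0.575, 0.0553, 0.0423])]
```

View pics/r8cz.png

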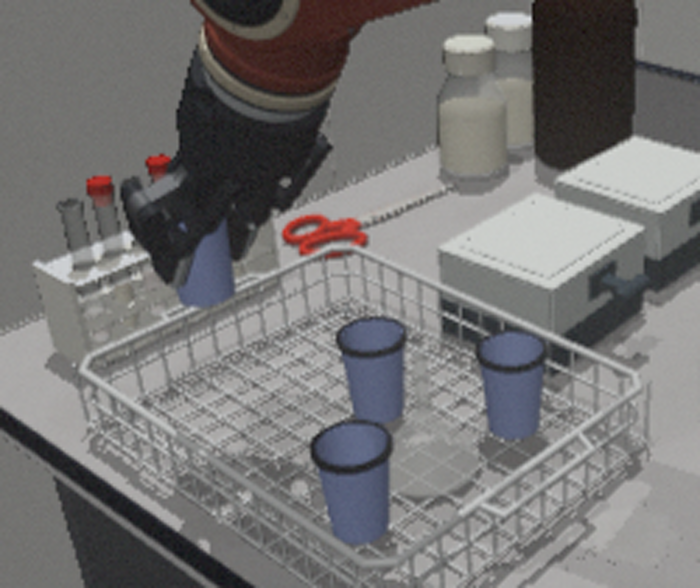

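View pics/r8.png

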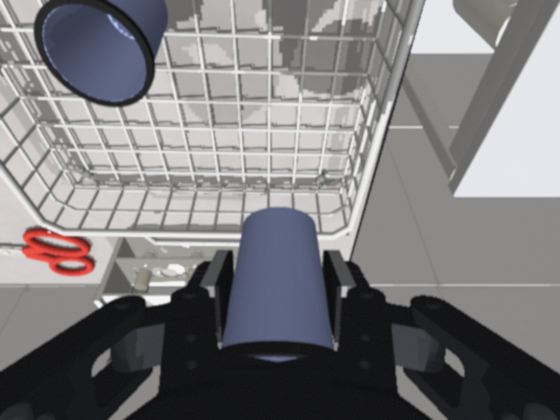

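The cup in the gripper is upright with its foot at zoom (207,300). Next I work out the foot height from that.

```bash
python3 - <<'E'
from h import *
m=manip.calibration("scene")["mtx"];T=T_of("scene")
uv=(80+207/2.8,100+302/2.8)
for z in np.arange(.09,.15,.01): print(z.round(3),bp(uv,z,"scene")[0].round(4))
E
```

```text
0.09 [0.6647 0.1203 0.09  ]
0.1 [0.6492 0.1298 0.1   ]
0.11 [0.6336 0.1393 0.11  ]
0.12 [0.618  0.1488 0.12  ]
0.13 [0.6025 0.1583 0.13  ]
0.14 [0.5869 0.1678 0.14  ]
```

send_rows:
  motion:
    - [[0,0,-2,0,0,0],[0,0,-3,0,0,0],[0,0,-2.5,0,0,0],[0,0,-1.5,0,0,0],[0,0,-0.8,0,0,0],[0,0,0,0,0,0],[0,0,0,0,0,0]]

```text
time: 47.97
tool_pos: [0.6398, 0.1355, 0.0377]
tool_rot: [0.879, 0.001, 0.477, -0.0]
contact_force: [-0.2, -0.3, -0.2]
gripper_width: 0.474
```

send_rows:
  motion:
    - [[0,0,-0.4,0,0,0],[0,0,-0.3,0,0,0],[0,0,0,0,0,0]]

```text
time: 48.22
tool_pos: [0.6394, 0.1355, 0.0308]
tool_rot: [0.879, 0.001, 0.477, -0.0]
contact_force: [-0.4, -0.4, -0.1]
gripper_width: 0.47
```

```bash
python3 - <<'E'
from h import *
shot("scene","r9c");s=manip.state();print(s["time"],s["tool_pos"],s["contact_force"])
f=cv2.imread("pics/r9c.png");cv2.imwrite("pics/r9cz.png",cv2.resize(f[130:310,80:280],None,fx=3.3,fy=3.3,interpolation=cv2.INTER_CUBIC))
E
```

```text
48.2667 [0.63930488 0.13557727 0.03070161] [-0.11300005 -0.469064   -0.36697356]
```

View pics/r9cz.png

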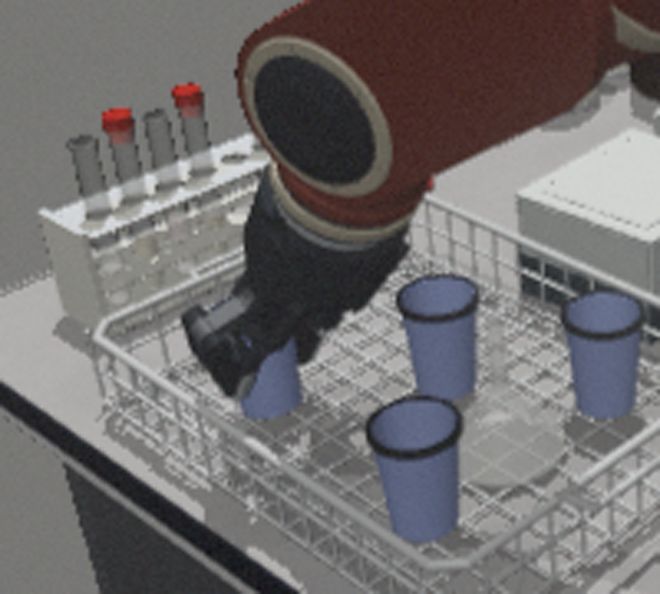

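send_rows:
  motion:
    - [[0,0,-0.3,0,0,0],[0,0,-0.2,0,0,0],[0,0,0,0,0,0]]

```text
time: 48.52
tool_pos: [0.6418, 0.1357, 0.029]
tool_rot: [0.88, 0.001, 0.475, -0.0]
contact_force: [-8.3, -1.1, 14.7]
gripper_width: 0.465
```

send_rows:
  motion:
    - [[0,0,-0.2,0,0,0],[0,0,-0.2,0,0,0],[0,0,0,0,0,0]]

```text
time: 48.77
tool_pos: [0.6451, 0.1359, 0.029]
tool_rot: [0.882, 0.001, 0.471, 0.0]
contact_force: [-8.0, -4.5, 20.3]
gripper_width: 0.469
```

send_rows:
  motion:
    - [[0,0,0.3,0,0,0],[0,0,0,0,0,0],[0,0,0,0,0,0]]

```text
time: 49.02
tool_pos: [0.6429, 0.1358, 0.029]
tool_rot: [0.881, 0.001, 0.473, -0.0]
contact_force: [-1.9, -1.4, 9.4]
gripper_width: 0.464
```

send_rows:
  motion:
    - [[0,0,0,0,0,0],[0,0,0,0,0,0],[0,0,0,0,0,0],[0,0,0,0,0,0]]
  fingers: 0.2

```text
time: 49.35
tool_pos: [0.6384, 0.1355, 0.0234]
tool_rot: [0.878, 0.001, 0.478, -0.0]
contact_force: [0.4, 0.2, 0.6]
gripper_width: 0.803
```

```bash
python3 - <<'E'
from h import *
shot("scene","t1c");shot("wrist","t1");s=manip.state();print(s["time"],s["tool_pos"],s["contact_force"],s["gripper_width"])
f=cv2.imread("pics/t1c.png");cv2.imwrite("pics/t1cz.png",cv2.resize(f[130:310,80:280],None,fx=3.3,fy=3.3,interpolation=cv2.INTER_CUBIC))
E
```

```text
49.45 [0.63848234 0.13549027 0.02343736] [ 0.96463009 -0.09218686  0.36098248] 0.8006256799581425
```

View pics/t1cz.png

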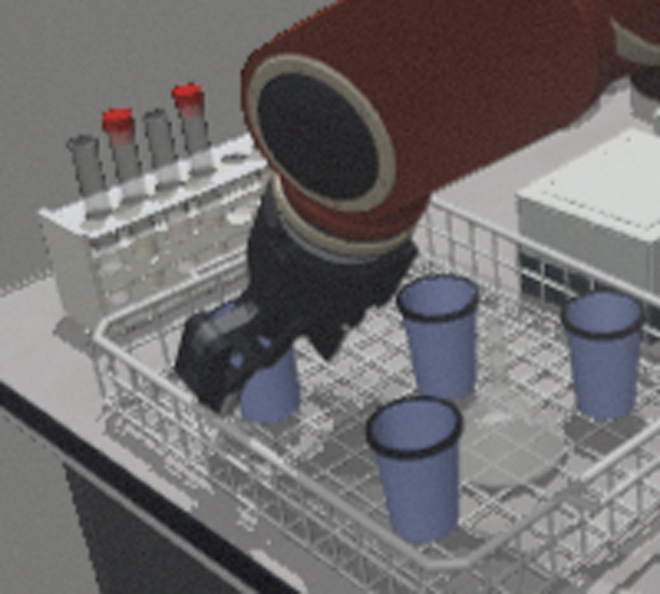

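View pics/t1.png

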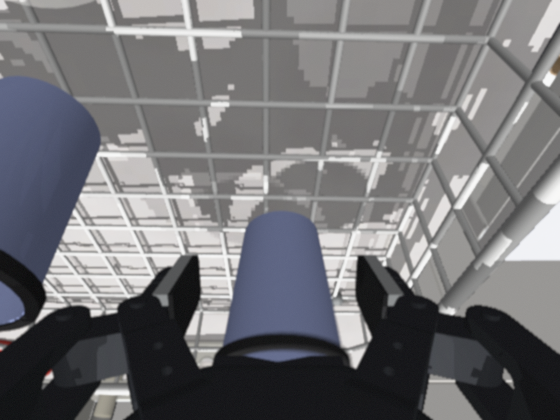

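Cup D stands upright between the open fingers at (280,290). I'll back out along the tool axis, then turn the tool down for a full check.

send_rows:
  motion:
    - [[-0.5,0,0.8,0,0,0],[-1,0,1.6,0,0,0],[-1.6,0,2.5,0,0,0],[-2,0,3,0,0,0],[-2,0,3,0,0,0],[-1.5,-1,3,0,0.12,0],[-1,-1,3,0,0.12,0],[0,-2,3,0,0.12,0],[0,-2,3,0,0.12,0],[0,-2,2,0,0.1,0],[0,-2,0,0,0,0],[0,-2,0,0,0,0]]

```text
time: 50.45
tool_pos: [0.5473, 0.0154, 0.2705]
tool_rot: [0.713, 0.0, 0.702, -0.001]
contact_force: [-0.1, 0.1, 0.4]
gripper_width: 0.798
```

send_rows:
  motion:
    - [[-1,-2,0,0,0,0],[-1,-2,0,0,0,0],[0,0,0,0,0,0],[0,0,0,0,0,0]]

```text
time: 50.78
tool_pos: [0.5252, -0.0239, 0.2681]
tool_rot: [0.711, 0.001, 0.703, -0.002]
contact_force: [0.6, 0.6, 0.1]
gripper_width: 0.8
```

```bash
python3 - <<'E'
from h import *
manip.grab_frame("wrist");f=shot("wrist","u1");shot("scene","u1c");shot("side","u1s");s=manip.state();print(s["time"],s["tool_pos"],q2R(s["tool_rot"]).as_matrix()[:,0].round(2))
for q in ["cup_1_mid","funnel_mid","basket","case_a_handle","bottle_1_mid"]:
    for c in ("wrist","scene"): print(q,c,lm(q,c,s))
a=cv2.imread("pics/scene0.png");b=cv2.imread("pics/u1c.png")
z=lambda i:cv2.resize(i[130:260,220:420],None,fx=3.9,fy=2.2)
cv2.imwrite("pics/cmp.png",np.vstack([z(a),z(b)]))
E
```

```text
50.9833 [ 0.52556558 -0.02255917  0.2682698 ] [ 0.01 -0.   -1.  ]
cup_1_mid wrist [(0.74, [0.5689, 0.0567, 0.0378])]
cup_1_mid scene [(0.7, [0.5713, 0.0545, 0.0363]), (0.2, [0.3701, -0.1249, 0.067])]
funnel_mid wrist [(0.87, [0.5028, 0.0795, 0.0512])]
funnel_mid scene [(0.65, [0.5047, 0.079, 0.0497]), (0.65, [0.4867, 0.012, 0.0376])]
basket wrist [(0.8, [0.5698, 0.0791, -0.0043])]
basket scene [(0.61, [0.5652, 0.0791, 0.0013])]
case_a_handle wrist [(0.73, [0.4923, -0.2875, 0.0506])]
case_a_handle scene [(0.7, [0.4926, -0.2808, 0.0521]), (0.68, [0.6309, 0.1365, 0.0373]), (0.63, [0.3674, -0.2726, 0.0677])]
bottle_1_mid wrist [(0.51, [0.5691, 0.055, 0.0384])]
bottle_1_mid scene [(0.71, [0.3684, -0.2722, 0.0693]), (0.56, [0.6315, 0.1361, 0.0361])]
```

View pics/u1.png

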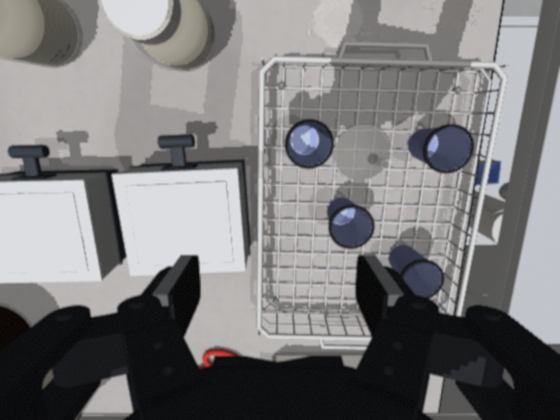

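View pics/u1c.png

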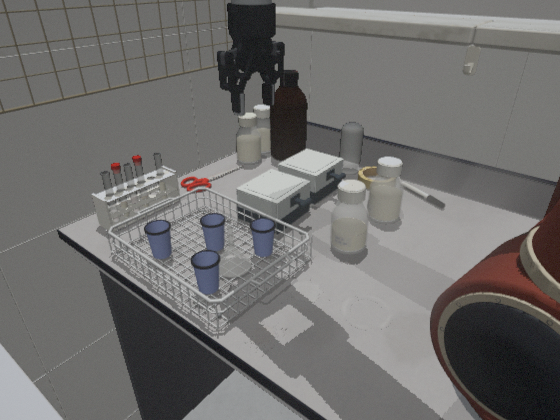

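View pics/cmp.png

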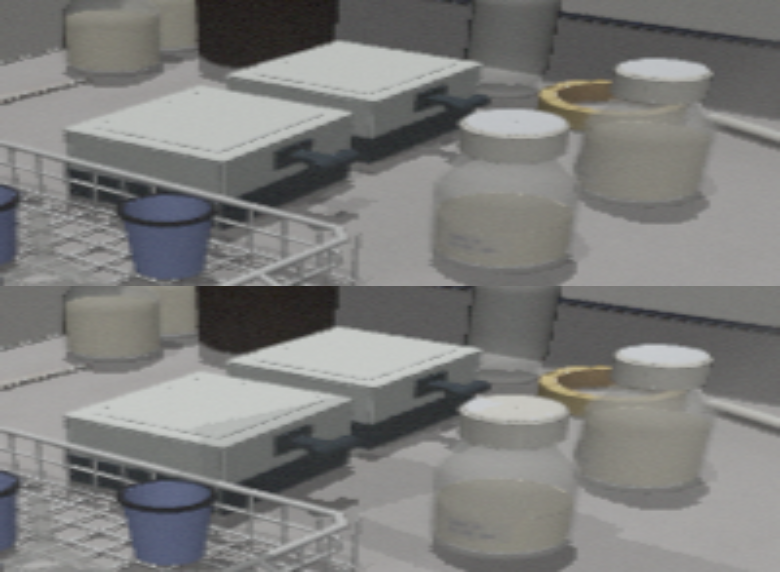

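All four cups and the funnel stand in the basket. Both lids and both bottles match the starting picture, and the gripper is clear. Handing in.

```bash
python3 - <<'E'
from plant import manip
print(manip.job_done())
E
```

```text
the job is handed in; nothing more can be done
None
```

I took the bulb out of the basket and laid it in the empty case (the one farther from the basket). I handed in at about 51 s; `job_done` gives no verdict.

- **Finding the case:** I opened the case nearer the basket first. It held the spare bulb, so I shut it again. Shutting it pressed the wrist to about 93 N, below the 120 N limit.
- **Tipped cup:** I tried to drag the cup beside the bulb's fat end out of the way, and it tipped over inside the basket. After placing the bulb I regripped that cup and stood it upright in a free spot, at about x 0.63, y 0.14.
- **Cups, funnel and bottles:** In the last pictures all four cups and the funnel stand upright inside the basket. The two milk bottles and both lids match the starting picture. The arm was clear of everything.
- **Bulb:** Before I shut the lid, the networks put the fat end within about 6 mm of its place and 36–41 mm above the worktop, against 41 mm right down. The cameras differed by up to 5 mm on this.
- **Lids:** The far lid closed to a hard stop at 33 N. I judged that both were shut from the pictures and that stop, not by measuring the hinge angles. With the lid shut I could not look at the bulb again.

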